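# Pry up a balance slab and shim its foot

## Robot

A 6-joint arm with a two-finger parallel gripper is mounted at the origin on the work surface. World frame = base frame: x ahead of the robot, y to its left, z up, the work surface at z = 0. Lengths are in m, angles in rad, forces in N, time in s.
With the tool pointing down it reaches from about 0.25 to 0.775 m from the base axis. Payload 4 kg.
Tool frame: the origin (TCP) lies on the centre line of the jaws, within the pads' length; the fingertips stand 17 mm ahead of it and the grasp point (between the pads) lies 2 mm behind it; z points along the fingers, y is the line along which they close (so a half turn about z gives the same grasp; the last joint's range is limited). The gripper opens to 94 mm and grips with 3 to 60 N. Pads are 16 mm wide; open, the fingers measure 119 mm over their backs; the gripper's body (75 mm by 177 mm) begins 78 mm behind the grasp point.
Start: joints at [-1.275, 0.087, 1.371, -0, 1.684, -0.103], TCP at [0.214, -0.507, 0.193] pointing down, gripper open.
Joint ranges: [-3.1, 3.1], [-0.76, 2.03], [0.27, 2.55], [-1.08, 4.22], [0.17, 2.65], [-2.57, 2.57]. Speed limits (rad/s): [2.79, 2.79, 3.14, 3.14, 3.14, 3.14].

## Interface

Orientations are given as [roll, pitch, yaw] about the fixed x, y, z axes, in that order (R = Rz(yaw) Ry(pitch) Rx(roll)).
In Python, from bench import robot gives the robot as it stands.
- The arm moves only by the tool servo_tool, never from a script. Its argument "plan" is a list of rows, each a list of 7 numbers: the shift along the tool's x, y, z normalised to -1 to 1, where 1 is 0.1 m, then the turn, a rotation vector about the tool's x, y, z normalised to -1 to 1, where 1 is pi/2 rad, then the finger opening in mm, from 0 to 94. In form: [[x, y, z, ax, ay, az, gripper], ...]. A call has 1 to 12 rows; each row is the pose to reach, as a shift and turn from the pose commanded when the call began, along the tool's axes at that moment; what a row does not reach only later rows make up. A row lasts 1/12 s, in which the tool goes at most 41.7 mm and 7.16 degrees, less where a joint would pass 70% of its speed; a pose out of reach is approached as far as the arm can. A call with a number of a shift or a turn outside -1 to 1 is refused whole. A call with a gripper value outside its range is refused whole. The fingers move at their own pace and stop on an object; the grip force is fixed at half the most. Time passes only in rows, so rows that repeat a pose let the fingers close. It gives the time, the measured TCP pose, the force, the opening and the grip force at its end, in the units of the state.
- robot.get_obs(): the state, without advancing time (a new reading comes with each control period).
- robot.snapshot(name): name is "side" or "top" or "wrist"; returns the picture (400x640x3 uint8, red, green, blue); there is no depth.
- robot.camera_params(name): a dict with "camera_matrix" (3x3 intrinsics, pixels), "rvec" (rotation vector, rad) and "tvec" (3), from world to camera coordinates, as OpenCV has them; the wrist camera has in their place "tool_from_camera" (4x4, takes a point from camera to tool coordinates, whose origin is the TCP and whose axes are the flange's). Camera axes: x right, y down, z forward; pixel columns grow to the right and rows downward; lengths in m; the calibration is good to about 2 mm. A picture is of the moment at which its call begins: read the wrist's pose just before it. camera_params takes no time and is no camera call.
- robot.close_job(): hands the job in; it is judged then, once.
Trained networks look in the newest picture that a camera, given by its name, has taken for a name from the list of things; names that differ only in an ending like _2 or _b are one class to them, and where a whole thing is asked for, a point or a joint stands for the part that bears it (a point fixed in the world has none). Each returns a list of dicts, best first, with "conf" (0 to 1); they miss things now and then, are a little off and sometimes report something else, mostly with a low value. They report only what shows in the picture. A call takes as long as a camera call. They do not tell look-alikes from the thing itself.
- robot.find_in(thing, camera): "extent" ([centre column, centre row, width, height] in pixels, round what is visible of it).
The state is a dict: "time": time; "joint_positions": joint angles; "qvel": joint speeds; "joint_torque": joint torques, N m; "tool_pos": TCP position; "ee_rot": TCP orientation; "wrist_force": force on the tool from outside, world axes, zero at the start; "wrist_torque": the same for the moment, N m; "width": finger opening in m; "finger_force": force on a finger pad.
Only numpy, scipy, OpenCV 4.12 (cv2) and the standard library are available. Lean on these libraries where they do the work, as an engineer would, in place of code of your own. Each camera call takes 0.05 s, during which the arm holds its last target. There are 200 camera calls.

## Task

The stone slab under the laboratory balance sags at its front foot. Put the pry bar's blade over the steel fulcrum block and under the slab's edge and lever the slab up, slide the orange shim straight in from the front under the foot past its far side while the bar holds the slab up, then let the slab down on the shim so that it is level, and take the bar out and lay it flat on the bench. Keep the robot itself off the slab and the balance, and leave the sample boxes alone.

Things in the scene. Friction and masses are not known exactly. Their poses are not given: they have to be found in the camera images.
- plinth: Fixed frame of the balance plinth. Its origin lies on the bench straight below the middle of the slab's front edge; +y points horizontally from that edge in under the slab, x runs along the edge, z up. Never moves during the job. The pry side is at +x, the foot at x = -80 mm, y = +20 mm.
- slab: Dark grey stone slab 280 x 280 x 30 mm, about 7 kg with the 60 mm high white balance fixed on it, hinged along its rear. Origin: middle of the hinge line, 38 mm above the bench, 260 mm in from the front edge (plinth +y), level with the underside. z: the slab's normal, vertical when level. It starts sagging 0.042 rad, front edge down.
- slab_edge (a point): Lower front edge of the slab on the pry side, 27 mm above the bench at the start, 38 mm when level. The hinge is stiff (dry friction): some 60 N upwards here raise the slab; left free it sinks back slowly. The bar's own weight, left lying on the fulcrum with the blade under the slab, holds the slab at the height it was levered to, but does not raise it.
- foot (a point): Centre of the underside of the slab's front foot, a black rubber stub of 26 mm diameter and 28 mm tall under the slab, 20 mm in from the front edge. On the bench (height 0) at the start; 10 mm up when the slab is level; levering can bring it up to about 25 mm.
- fulcrum: Steel fulcrum block fixed to the bench in front of the slab's edge, 50 mm along the edge, 26 mm deep, 36 mm high, with a round top of 8 mm radius. Origin under its centre; x along the edge.
- fulcrum_top (a point): Middle of the top line of the fulcrum block, 36 mm above the bench, 42 to 50 mm outside the slab's edge.
- bar: Pry bar, 0.8 kg, 320 mm long: a flat steel blade 24 mm wide and 7 mm thick, and a blue handle 150 mm long, 26 mm wide and 24 mm tall with its underside flush with the blade's underside. x points along the bar to the blade's tip, z up (the handle's upper side). Origin at the underside below point bar_grip.
- bar_grip (a point): Place to grip the bar: in the middle of the handle's section (12 mm above the underside), 80 mm from the handle's rear end, near the centre of mass. Same axes as the bar. The handle reaches 70 mm ahead of and 80 mm behind it.
- bar_tip (a point): Middle of the lower edge of the blade's tip, 235 mm ahead of bar_grip along the bar's x, on the underside.
- shim: Orange shim, 0.08 kg: a flat plate 101 x 40 x 10 mm with an upright heel (22 mm long, 34 mm wide, 28 mm tall in all) at its rear end. x points along it from heel to front end.
- shim_heel (a point): Centre of the shim's heel, 14 mm above its underside; the heel can be pinched across its 34 mm width or pushed. Same axes as the shim.
- shim_tip (a point): Middle of the shim's front end on the underside, 90 mm ahead of the heel's centre.
- samples_tall: Stack of five clear boxes with dark discs, 75 x 110 x 120 mm; origin under its centre. To be left alone.
- samples_low: Stack of two clear boxes with dark discs, 75 x 110 x 48 mm; origin under its centre. To be left alone.
Mind the look-alikes: they are no part of the job. What is meant by the shim is not black or green, and is the smaller of those in its own colour.

How it is judged:
On the way, in this order (a step that is already met when the one before it is completed fails the run):
1. the slab is levered up with the bar over the fulcrum until its foot is more than 12 mm off the bench (height (world z) of foot above 0.012 m and contact force between bar and fulcrum above 2 N and contact force between bar and slab above 2 N), for 0.2 s.
2. the shim is slid under the foot while the bar on the fulcrum holds the slab up (y of shim_tip in the frame of plinth above 0.033 m and x of shim_tip in the frame of plinth between -0.092 and -0.068 m and x of shim_heel in the frame of plinth between -0.1 and -0.06 m and contact force between bar and fulcrum above 2 N and contact force between bar and slab above 2 N), for 0.2 s.
At the end, for the whole second after the job is handed in: The foot rests on the shim, slab level within 0.012 rad; the shim reaches over 33 mm in from the slab's edge, front end within 12 mm and heel within 20 mm of the foot's centre line; the bar is out from under the slab, flat on the bench within 0.06 rad, all at rest (y of shim_tip in the frame of plinth above 0.033 m and x of shim_tip in the frame of plinth between -0.092 and -0.068 m and x of shim_heel in the frame of plinth between -0.1 and -0.06 m and angle between slab's own z axis and vertical below 0.012 rad and contact force between slab and shim above 2 N and contact force between bar and slab below 0.1 N and (y of bar_tip in the frame of plinth below 0 m or x of bar_tip in the frame of plinth below -0.14 m or x of bar_tip in the frame of plinth above 0.14 m) and height (world z) of bar_grip below 0.02 m and height (world z) of bar_tip below 0.012 m and angle between bar's own z axis and vertical below 0.06 rad and linear speed of each of bar, shim below 0.02 m/s); the robot touches nothing.
It fails at once if the robot itself presses on the slab or the balance (contact force between any of the fingers, the arm and slab above 8 N).
It fails at once if the tall stack of sample boxes is moved more than 20 mm (distance of samples_tall from where it was at the start of the episode above 0.02 m).
It fails at once if the low stack of sample boxes is moved more than 20 mm (distance of samples_low from where it was at the start of the episode above 0.02 m).
It also fails if it takes over 70 s, if anything falls off the work surface, if the arm or the gripper's body presses on something with over 40 N, if the wrist force passes 120 N, or if a joint passes its speed limit or range.

## Working session

There is one attempt and no reset: what is moved stays moved. The work goes in short steps, Python scripts to look and compute and a tool call to move; the robot and the scene stay as the last step left them, time stands still between calls to the robot, and variables do not carry over. Pictures are saved under pics/ and viewed, at most 10 in all, crops included, and the job is handed in when it is done.

Besides the shell and the picture viewer there is one more tool, called after ">>>" by a JSON object that holds its "api" and its "payload". servo_tool: Moves the arm, as the interface text tells. Scaled input: -1 to 1 covers 0.1 m each way for a shift and pi/2 rad each way for a turn. Its arguments: {"type":"object","properties":{"plan":{"type":"array","items":{"type":"array","items":{"type":"number"}}}},"required":["plan"]}

```bash
mkdir -p pics; ls; python3 - <<'E'
from bench import robot
import cv2
for n in("side","top"):
    im=robot.snapshot(n); cv2.imwrite(f"pics/{n}0.png",im[:,:,::-1])
    p=robot.camera_params(n); print(n,p)
    for t in["slab","fulcrum","bar","shim","samples_tall","samples_low","foot"]:
        try:print(t,[(d["conf"],[round(x) for x in d["extent"]]) for d in robot.find_in(t,n)][:4])
        except Exception as e:print(t,e)
print(robot.camera_params("wrist"));print(robot.get_obs())
E
```

```text
pics
side {'camera_matrix': array([[475.67231691,   0.        , 317.07792516],
       [  0.        , 475.67231691, 204.23764889],
       [  0.        ,   0.        ,   1.        ]]), 'rvec': array([ 1.0372332 , -2.49729507,  0.92901124]), 'tvec': array([0.29815753, 0.32206386, 1.24064197])}
slab [(0.61, [203, 252, 139, 114])]
fulcrum [(0.45, [240, 205, 16, 16])]
bar [(0.83, [321, 167, 74, 52]), (0.25, [314, 222, 31, 28])]
shim [(0.86, [320, 223, 36, 22]), (0.8, [435, 222, 45, 26]), (0.67, [326, 259, 34, 35]), (0.48, [360, 204, 4, 17])]
samples_tall [(0.67, [373, 126, 11, 40])]
samples_low [(0.62, [320, 166, 76, 52])]
foot [(0.62, [203, 253, 140, 110]), (0.51, [202, 258, 136, 124])]
top {'camera_matrix': array([[510.59505031,   0.        , 321.63119117],
       [  0.        , 510.59505031, 205.18623454],
       [  0.        ,   0.        ,   1.        ]]), 'rvec': array([ 2.16648293, -2.16269805,  0.12818415]), 'tvec': array([-0.03457415,  0.4645507 ,  1.57312833])}
slab [(0.76, [218, 161, 99, 100]), (0.51, [318, 208, 32, 19])]
fulcrum [(0.72, [431, 226, 42, 35]), (0.7, [281, 141, 9, 
[... 849 characters left out ...]
8, 'joint_positions': array([-1.27509070e+00,  8.71663224e-02,  1.37068605e+00, -1.84247101e-06,
        1.68357352e+00, -1.03083510e-01]), 'qvel': array([ 1.00989846e-03,  9.92267164e-04,  9.72258443e-04, -1.13439482e-03,
       -1.41669704e-03,  3.70734570e-05]), 'joint_torque': array([ 1.93389496e-03, -3.39992559e+01, -3.02581108e+01,  7.19914469e-02,
        2.34694616e-02,  6.25069404e-06]), 'tool_pos': array([ 0.21357978, -0.50687312,  0.19333139]), 'ee_rot': array([3.14142696e+00, 1.89810650e-05, 3.98788925e-01]), 'wrist_force': array([ 0.11800049, -0.19722805,  0.48400423]), 'wrist_torque': array([0.07025186, 0.01038362, 0.02446448]), 'finger_force': 0.0, 'width': 0.0943554705391928}
```

View pics/top0.png

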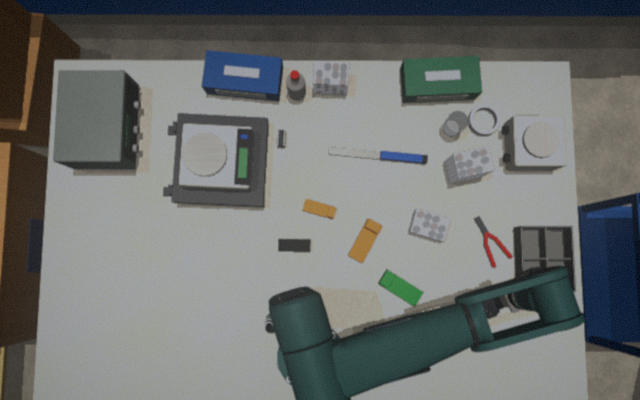

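View pics/side0.png

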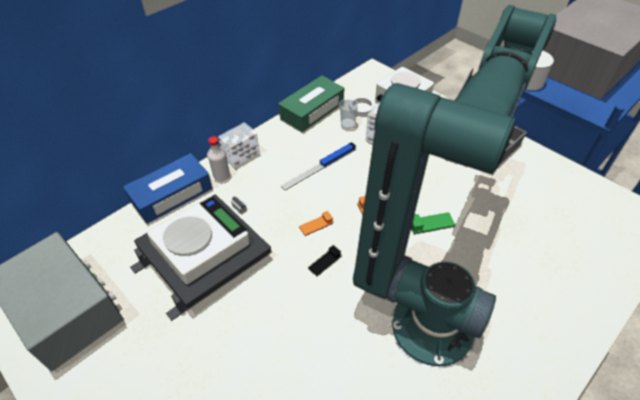

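The top view shows the slab at (218,161) with its front edge at column ≈267. The fulcrum is at (281,139), and the bar runs from its tip at (329,151) to the handle end at (427,158). The smaller orange shim is at (319,209) and the larger look-alike at (366,240).

```bash
cat > h.py <<'E'
from bench import robot
import numpy as np, cv2
from scipy.spatial.transform import Rotation as R
def cam(n,o=None):
    p=robot.camera_params(n); K=np.array(p["camera_matrix"])
    if n!="wrist":
        Rm=cv2.Rodrigues(np.array(p["rvec"]))[0]; return K,Rm.T,-Rm.T@np.array(p["tvec"])
    o=o or robot.get_obs(); T=np.eye(4);T[:3,:3]=R.from_euler("xyz",o["ee_rot"]).as_matrix();T[:3,3]=o["tool_pos"]
    W=T@np.array(p["tool_from_camera"]); return K,W[:3,:3],W[:3,3]
def ray(c,uv,z):
    K,Rm,t=c; d=Rm@np.linalg.inv(K)@np.array([uv[0],uv[1],1.]); return t+d*(z-t[2])/d[2]
def proj(c,P):
    K,Rm,t=c; q=K@(Rm.T@(np.array(P)-t)); return q[:2]/q[2]
def move(pos,rpy,o=None):
    "shift/turn from measured pose in tool units"
    o=o or robot.get_obs(); R0=R.from_euler("xyz",o["ee_rot"])
    s=R0.inv().apply(np.array(pos)-o["tool_pos"])/0.1
    t=(R0.inv()*R.from_euler("xyz",rpy)).as_rotvec()/(np.pi/2)
    return np.round(s,3),np.round(t,4)
E
python3 - <<'E'
from h import *
c=cam("top"); print("campos",c[2])
im=cv2.imread("pics/top0.png")
for n,uv,z in [("edge up",(267,118),.06),("edge dn",(265,206),.06),("slab back up",(178,115),.06),("fulc",(281,139),.036),("bar tip",(329,151),.007),("bar end",(427,158),.02),("handle start",(380,156),.02),("tallA",(469,164),.1),("low",(430,225),.04),("back stack",(330,78),.1)]:
    print(n,ray(c,uv,z).round(3))
hsv=cv2.cvtColor(im,cv2.COLOR_BGR2HSV)
m=cv2.inRange(hsv,(8,150,120),(22,255,255)); n,l,s,ce=cv2.connectedComponentsWithStats(m)
for i in range(1,n):
    if s[i,4]>100:
        r=cv2.minAreaRect(np.argwhere(l==i)[:,::-1].astype(np.float32)); b=cv2.boxPoints(r)
        print(s[i],[ray(c,q,.01).round(3)[:2] for q in b], np.array(r[1])/320)
cv2.imwrite("pics/cropA.png",cv2.resize(im[100:270,160:440],None,fx=2.85,fy=2.85,interpolation=cv2.INTER_CUBIC))
E
```

```text
campos [ 0.28243338 -0.02724077  1.61592847]
edge up [0.735 0.138 0.06 ]
edge dn [0.458 0.14  0.06 ]
slab back up [0.744 0.416 0.06 ]
fulc [0.674 0.095 0.036]
bar tip [ 0.642 -0.057  0.007]
bar end [ 0.617 -0.369  0.02 ]
handle start [ 0.623 -0.219  0.02 ]
tallA [ 0.582 -0.478  0.1  ]
low [ 0.402 -0.369  0.04 ]
back stack [ 0.85  -0.059  0.1  ]
[305 201  30  17 260] [array([0.453, 0.023]), array([0.484, 0.015]), array([ 0.459, -0.074]), array([ 0.428, -0.066])] [0.0910001  0.03129633]
[350 220  31  42 530] [array([ 0.311, -0.12 ]), array([ 0.423, -0.18 ]), array([ 0.402, -0.22 ]), array([ 0.29 , -0.159])] [0.04467678 0.12655714]
```

View pics/cropA.png

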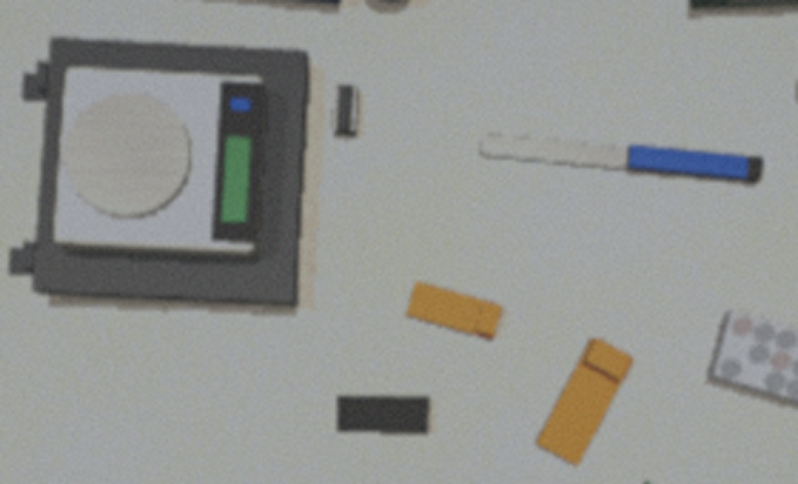

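The crop shows the shim with its heel at the right and its tip towards the slab. The bar's tip also points at the slab, and the fulcrum is at crop (347,110). I'll move over the area for a wrist view.

>>> {"api": "servo_tool", "payload": {"plan": [[1, -0.57, -0.9, 0, 0, -0.746, 94], [1, -0.57, -0.9, 0, 0, -0.746, 94], [1, -0.57, -0.9, 0, 0, -0.746, 94], [1, -0.57, -0.9, 0, 0, -0.746, 94], [1, -0.57, -0.9, 0, 0, -0.746, 94], [1, -0.57, -0.9, 0, 0, -0.746, 94], [1, -0.57, -0.9, 0, 0, -0.746, 94], [1, -0.57, -0.9, 0, 0, -0.746, 94], [1, -0.57, -0.9, 0, 0, -0.746, 94], [1, -0.57, -0.9, 0, 0, -0.746, 94], [1, -0.57, -0.9, 0, 0, -0.746, 94]]}}

```text
time: 1.72
tool_pos: [0.2836, -0.4154, 0.2834]
ee_rot: [3.141, 0.0, 1.571]
wrist_force: [-0.5, -0.1, 0.1]
width: 0.0938
finger_force: 0.0
```

>>> {"api": "servo_tool", "payload": {"plan": [[0.97, 0.74, 0, 0, 0, 0, 94], [0.97, 0.74, 0, 0, 0, 0, 94], [0.97, 0.74, 0, 0, 0, 0, 94], [0.97, 0.74, 0, 0, 0, 0, 94]]}}

```text
time: 2.05
tool_pos: [0.3608, -0.3138, 0.284]
ee_rot: [3.139, -0.002, 1.577]
wrist_force: [0.3, -0.8, 0.8]
width: 0.0941
finger_force: 0.0
```

>>> {"api": "servo_tool", "payload": {"plan": [[0.97, 0.74, 0, 0, 0, 0, 94], [0.97, 0.74, 0, 0, 0, 0, 94], [0.97, 0.74, 0, 0, 0, 0, 94], [0.97, 0.74, 0, 0, 0, 0, 94]]}}

```text
time: 2.38
tool_pos: [0.4345, -0.217, 0.2833]
ee_rot: [3.14, -0.002, 1.577]
wrist_force: [0.3, -0.4, -0.1]
width: 0.094
finger_force: 0.0
```

>>> {"api": "servo_tool", "payload": {"plan": [[0.97, 0.74, 0, 0, 0, 0, 94], [0.97, 0.74, 0, 0, 0, 0, 94], [0.97, 0.74, 0, 0, 0, 0, 94], [0.97, 0.74, 0, 0, 0, 0, 94]]}}

```text
time: 2.72
tool_pos: [0.5081, -0.1205, 0.2825]
ee_rot: [3.141, -0.003, 1.576]
wrist_force: [-0.4, 0.2, -0.7]
width: 0.094
finger_force: 0.0
```

>>> {"api": "servo_tool", "payload": {"plan": [[0.95, 0.74, 0, 0, 0, 0, 94], [0.95, 0.74, 0, 0, 0, 0, 94], [0.95, 0.74, 0, 0, 0, 0, 94], [0.95, 0.74, 0, 0, 0, 0, 94], [0.95, 0.74, 0, 0, 0, 0, 94]]}}

```text
time: 3.13
tool_pos: [0.5799, -0.0298, 0.2823]
ee_rot: [-3.14, 0.001, 1.572]
wrist_force: [0.3, -0.2, 0.2]
width: 0.0939
finger_force: 0.0
```

```bash
python3 - <<'E'
from h import *
o=robot.get_obs(); im=robot.snapshot("wrist"); cv2.imwrite("pics/w1.png",im[:,:,::-1]); np.save("w1.npy",np.r_[o["tool_pos"],o["ee_rot"]])
print(o["time"],o["tool_pos"],o["ee_rot"],o["joint_positions"].round(2))
for t in["slab","fulcrum","bar","shim"]: print(t,[(d["conf"],[round(x) for x in d["extent"]]) for d in robot.find_in(t,"wrist")][:4])
E
```

```text
3.1333 [ 0.57994129 -0.02978091  0.2822644 ] [-3.13958967e+00  8.60242009e-04  1.57161077e+00] [-0.15  0.16  1.12 -0.    1.87 -0.15]
slab [(0.91, [340, 15, 253, 30])]
fulcrum [(0.67, [401, 66, 46, 23])]
bar [(0.88, [354, 258, 37, 155]), (0.48, [402, 65, 50, 27])]
shim [(0.72, [232, 162, 42, 80]), (0.63, [142, 101, 39, 80]), (0.57, [163, 251, 82, 58]), (0.55, [100, 292, 46, 20])]
```

View pics/w1.png

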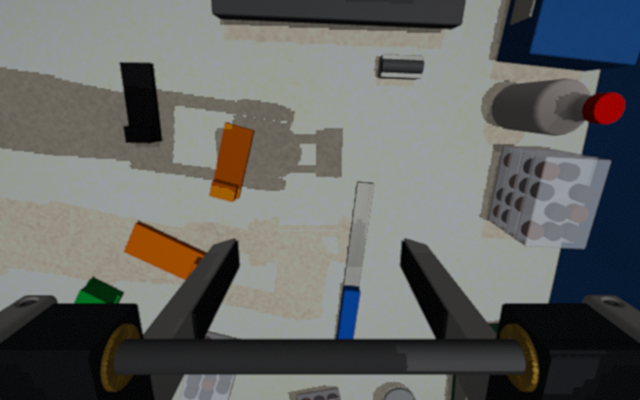

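The wrist view shows the slab's front face at rows 12–27 (columns 214–464) and the fulcrum at (401,67). The shim is at (232,162), heel at the bottom, and the bar blade runs (365,183)→(350,288). I'll zoom in for precise edges.

```bash
python3 - <<'E'
from h import *
im=cv2.imread("pics/w1.png")
cv2.imwrite("pics/w1c.png",cv2.resize(im[0:210,205:472],None,fx=2.85,fy=2.85,interpolation=cv2.INTER_CUBIC))
E
```

```text
(no output)
```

View pics/w1c.png

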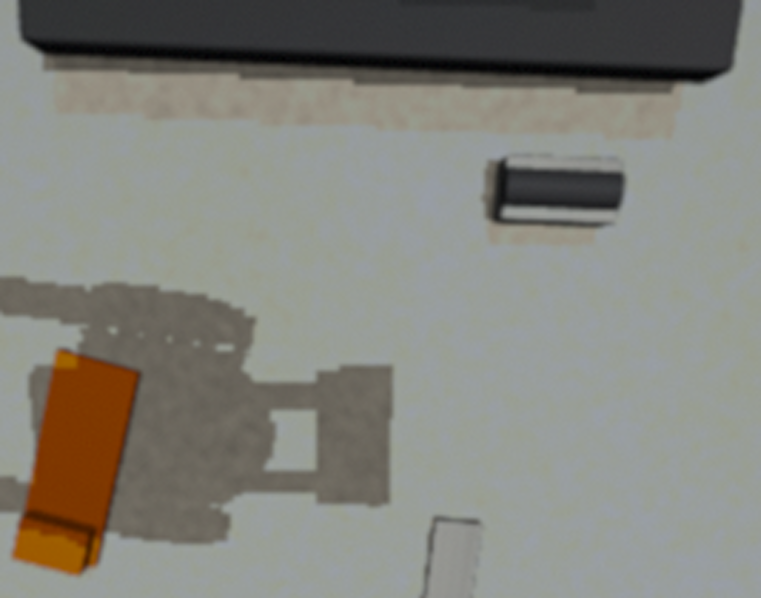

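```bash
python3 - <<'E'
from h import *
v=np.load("w1.npy"); c=cam("wrist",dict(tool_pos=v[:3],ee_rot=v[3:]))
f=lambda x,y:(205+(x+.5)/2.85-.5,(y+.5)/2.85-.5)
g=lambda n,x,y,z:(lambda p:(print(n,p[:2].round(4)),p)[1])(ray(c,f(x,y),z))
a=g("topL",20,40,.057);b=g("topR",735,69,.057);a2=g("lowL",44,56,.027);b2=g("lowR",708,82,.027)
for p,q in((a,b),(a2,b2)): d=q-p; print(np.linalg.norm(d),np.arctan2(d[1],d[0]),((p+q)/2).round(4))
g("fL",500,186,.036);g("fR",622,187,.036)
p=g("s1",60,350,.01);q=g("s2",140,372,.01);r=g("h back L",13,558,.028);s=g("hbR",82,573,.028);r2=g("hfL",27,515,.028);s2=g("hfR",96,530,.028)
t=(p+q)/2;hc=(r+s+r2+s2)/4;print("tip",t,"heel",hc,np.linalg.norm((t-hc)[:2]),np.arctan2(*(t-hc)[[1,0]]))
p=g("b1",434,518,.007);q=g("b2",480,520,.007);t=(p+q)/2
r=ray(c,(343,288),.024);s=ray(c,(358.5,288),.024);r7=ray(c,(345,284),.007);s7=ray(c,(359,284),.007)
print("bar tip",t,"handle front",(r+s)/2,"blade end",(r7+s7)/2, np.arctan2(*(t-(r7+s7)/2)[[1,0]]),np.linalg.norm((t-(r+s)/2)[:2]))
im=cv2.imread("pics/w1.png");hsv=cv2.cvtColor(im,cv2.COLOR_BGR2HSV)
m=cv2.inRange(hsv,(105,150,60),(125,255,255))[285:338,325:375];ys,xs=np.nonzero(m)
for y in(5,20,35,50):
    k=xs[ys==y]; 
    if len(k):u=325+(k.min()+k.max())/2; print(y+285,len(k),ray(c,(u,y+285),.024).round(4))
E
```

```text
topL [0.4594 0.1484]
topR [0.7384 0.1383]
lowL [0.4602 0.1492]
lowR [0.7391 0.1395]
0.2792563213433957 -0.03607657478437028 [0.5989 0.1433 0.057 ]
0.2791020187448487 -0.03493687238347002 [0.5997 0.1444 0.027 ]
fL [0.6522 0.0978]
fR [0.704  0.0975]
s1 [0.4527 0.0285]
s2 [0.4899 0.0183]
h back L [ 0.4272 -0.0684]
hbR [ 0.4599 -0.0759]
hfL [ 0.4358 -0.0471]
hfR [ 0.4682 -0.0544]
tip [0.47131859 0.0234178  0.01      ] heel [ 0.4477847  -0.06143807  0.028     ] 0.0880588533560412 1.30025631675779
b1 [ 0.6322 -0.0532]
b2 [ 0.6552 -0.0542]
bar tip [ 0.64368691 -0.05367002  0.007     ] handle front [ 0.62628733 -0.21422048  0.024     ] blade end [ 0.62981408 -0.21729349  0.007     ] 1.4862135341320128 0.16149054538516588
290 15 [ 0.6268 -0.2176  0.024 ]
305 17 [ 0.6244 -0.2437  0.024 ]
320 16 [ 0.6212 -0.2706  0.024 ]
335 16 [ 0.6187 -0.2983  0.024 ]
```

>>> {"api": "servo_tool", "payload": {"plan": [[-0.86, 0.14, 0.3, 0, 0, 0.056, 94], [-0.86, 0.14, 0.3, 0, 0, 0.056, 94], [-0.86, 0.14, 0.3, 0, 0, 0.056, 94], [-0.86, 0.14, 0.3, 0, 0, 0.056, 94]]}}

```text
time: 3.72
tool_pos: [0.5924, -0.119, 0.2513]
ee_rot: [-3.138, 0.0, 1.477]
wrist_force: [-0.3, 0.3, -0.6]
width: 0.0939
finger_force: 0.0
```

>>> {"api": "servo_tool", "payload": {"plan": [[-0.86, 0.07, 0.5, 0, 0, 0, 94], [-0.86, 0.07, 0.5, 0, 0, 0, 94], [-0.86, 0.07, 0.5, 0, 0, 0, 94], [-0.86, 0.07, 0.5, 0, 0, 0, 94]]}}

```text
time: 4.05
tool_pos: [0.5913, -0.2037, 0.2006]
ee_rot: [-3.137, -0.001, 1.479]
wrist_force: [0.6, 0.7, -0.1]
width: 0.0939
finger_force: 0.0
```

>>> {"api": "servo_tool", "payload": {"plan": [[-0.86, 0.05, 0.6, 0, 0, 0, 94], [-0.86, 0.05, 0.6, 0, 0, 0, 94], [-0.86, 0.05, 0.6, 0, 0, 0, 94], [-0.86, 0.05, 0.6, 0, 0, 0, 94], [-0.86, 0.05, 0.6, 0, 0, 0, 94]]}}

```text
time: 4.47
tool_pos: [0.5906, -0.2867, 0.1434]
ee_rot: [-3.141, -0.002, 1.482]
wrist_force: [-0.4, 1.1, 0.4]
width: 0.0942
finger_force: 0.0
```

```bash
python3 - <<'E'
from h import *
o=robot.get_obs(); im=robot.snapshot("wrist")[:,:,::-1].copy(); cv2.imwrite("pics/w2.png",im); c=cam("wrist",o)
print(o["tool_pos"],o["ee_rot"])
m=cv2.inRange(cv2.cvtColor(im,cv2.COLOR_BGR2HSV),(105,130,40),(128,255,255));n,l,s,ce=cv2.connectedComponentsWithStats(m)
for i in range(1,n):
    if s[i,4]>150:print(s[i])
i=min([i for i in range(1,n) if s[i,4]>400],key=lambda i:abs(ce[i][0]-320))
for y in range(s[i,1]+2,s[i,1]+s[i,3]-1,6):
    k=np.nonzero(l[y]==i)[0]; a,b=ray(c,(k[0]-.5,y),.024),ray(c,(k[-1]+.5,y),.024); print(y,len(k),((a+b)/2).round(4),(b-a).round(4)[:2])
E
```

```text
[ 0.59057519 -0.28672165  0.14341746] [-3.14107584e+00 -2.18608658e-03  1.48230239e+00]
[ 338  118   31  137 3576]
120 27 [ 0.627  -0.2206  0.024 ] [ 0.0242 -0.0021]
126 28 [ 0.6272 -0.2259  0.024 ] [ 0.0252 -0.0022]
132 27 [ 0.6264 -0.2312  0.024 ] [ 0.0244 -0.0022]
138 27 [ 0.6261 -0.2365  0.024 ] [ 0.0246 -0.0022]
144 28 [ 0.6253 -0.2419  0.024 ] [ 0.0256 -0.0023]
150 28 [ 0.625  -0.2474  0.024 ] [ 0.0257 -0.0023]
156 27 [ 0.6242 -0.2529  0.024 ] [ 0.0249 -0.0022]
162 27 [ 0.6238 -0.2585  0.024 ] [ 0.0251 -0.0022]
168 27 [ 0.6235 -0.2641  0.024 ] [ 0.0252 -0.0022]
174 26 [ 0.6227 -0.2698  0.024 ] [ 0.0244 -0.0022]
180 26 [ 0.6223 -0.2755  0.024 ] [ 0.0245 -0.0022]
186 27 [ 0.6215 -0.2813  0.024 ] [ 0.0256 -0.0023]
192 26 [ 0.6207 -0.2872  0.024 ] [ 0.0248 -0.0022]
198 26 [ 0.6203 -0.2931  0.024 ] [ 0.0249 -0.0022]
204 26 [ 0.6199 -0.2991  0.024 ] [ 0.025  -0.0022]
210 25 [ 0.6191 -0.3051  0.024 ] [ 0.0242 -0.0021]
216 25 [ 0.6187 -0.3113  0.024 ] [ 0.0243 -0.0022]
222 26 [ 0.6178 -0.3174  0.024 ] [ 0.0254 -0.0023]
228 26 [ 0.6174 -0.3237  0.024 ] [ 0.0256 -0.0023]
234 25 [ 0.6165 -0.33    0.024 ] [ 0.0247 -0.0022]
240 25 [ 0.6161 -0.3364  0.024 ] [ 0.0248 -0.0022]
246 25 [ 0.6157 -0.3429  0.024 ] [ 0.025  -0.0022]
252 24 [ 0.6148 -0.3494  0.024 ] [ 0.0241 -0.0021]
```

View pics/w2.png

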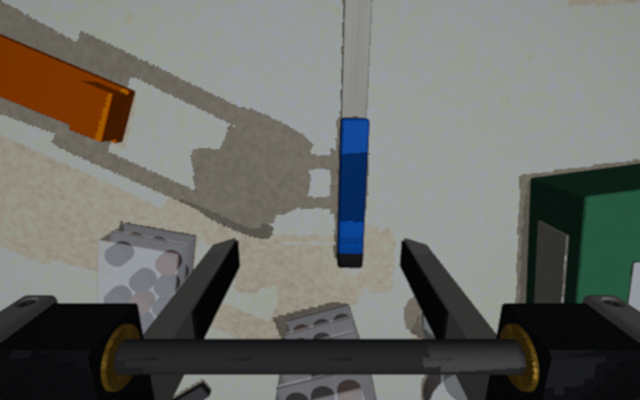

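The wrist view shows the blue handle at columns 338–369 and rows 118–266. It's straight ahead, so I'll descend and grip.

>>> {"api": "servo_tool", "payload": {"plan": [[0.01, 0.3, 0.7, 0, 0, 0.004, 94], [0.01, 0.3, 0.7, 0, 0, 0.004, 94], [0.01, 0.3, 0.7, 0, 0, 0.004, 94]]}}

```text
time: 4.77
tool_pos: [0.6197, -0.2852, 0.0674]
ee_rot: [-3.134, -0.005, 1.48]
wrist_force: [-1.4, 1.5, -2.7]
width: 0.0943
finger_force: 0.0
```

>>> {"api": "servo_tool", "payload": {"plan": [[0.01, 0, 0.53, 0, 0, 0, 60], [0.01, 0, 0.53, 0, 0, 0, 60], [0.01, 0, 0.53, 0, 0, 0, 60], [0.01, 0, 0.53, 0, 0, 0, 10], [0.01, 0, 0.53, 0, 0, 0, 10], [0.01, 0, 0.53, 0, 0, 0, 10], [0.01, 0, 0.53, 0, 0, 0, 10], [0.01, 0, 0.53, 0, 0, 0, 10], [0.01, 0, 0.53, 0, 0, 0, 10], [0.01, 0, 0.53, 0, 0, 0, 10], [0.01, 0, 0.53, 0, 0, 0, 10]]}}

```text
time: 5.68
tool_pos: [0.6205, -0.2887, 0.0204]
ee_rot: [3.141, 0.0, 1.476]
wrist_force: [-0.6, -0.2, -0.2]
width: 0.0238
finger_force: 0.0
```

```bash
cat >> h.py <<'E'
PO=np.array([.5993,.1438,0]);PY=-.0355
def plw(x,y,z): return PO+R.from_euler("z",PY).apply([x,y,z])
def wpl(p): return R.from_euler("z",-PY).apply(np.array(p)-PO)
def barpose(tipy,th,clear=0,px=.0803,gx=-.235,gz=.020,fy=-.0434):
    "TCP pose for bar tangent over fulcrum (+clear), tip lower edge at plinth y"
    n=np.array([np.sin(th),np.cos(th)]);d=np.array([np.cos(th),-np.sin(th)])
    a=np.array([fy,.028])+(.008+clear)*n; s=(tipy-a[0])/d[0]; tip=a+s*d; q=tip+gx*d+gz*n
    return plw(px,q[0],q[1]),[np.pi,th,np.pi/2+PY],tip
E
python3 - <<'E'
from h import *
o=robot.get_obs();print(o["time"],o["tool_pos"],o["ee_rot"],o["width"],o["finger_force"])
for ty,th,cl in((-.08,.48,.02),(-.02,.48,.004),(.016,.48,.002),(.016,.2,0),(.017,-.08,0),(.017,-.1,0)):
    p,r,t=barpose(ty,th,cl);print(ty,th,p.round(4),"tip",t.round(4),move(p,r,o))
E
```

```text
5.6833 [ 0.62052653 -0.28867621  0.02040874] [3.14145730e+00 7.62984035e-05 1.47625559e+00] 0.02376337571753608 0.0
-0.08 0.48 [ 0.6696 -0.1381  0.2049] tip [-0.08    0.0786] (array([ 1.545,  0.347, -1.845]), array([-0.0089, -0.3054, -0.0369]))
-0.02 0.48 [ 0.6718 -0.0781  0.1556] tip [-0.02    0.0293] (array([ 2.144,  0.312, -1.352]), array([-0.0089, -0.3054, -0.0369]))
0.016 0.48 [ 0.673  -0.0421  0.1346] tip [0.016  0.0083] (array([ 2.504,  0.29 , -1.142]), array([-0.0089, -0.3054, -0.0369]))
0.016 0.2 [ 0.6721 -0.0693  0.0904] tip [0.016  0.0241] (array([ 2.233,  0.306, -0.7  ]), array([-0.0037, -0.1272, -0.0375]))
0.017 -0.08 [ 0.6718 -0.0778  0.042 ] tip [0.017  0.0409] (array([ 2.148,  0.311, -0.216]), array([ 0.0016,  0.051 , -0.0376]))
0.017 -0.1 [ 0.6718 -0.0777  0.0385] tip [0.017  0.0421] (array([ 2.148,  0.311, -0.181]), array([ 0.002 ,  0.0637, -0.0376]))
```

>>> {"api": "servo_tool", "payload": {"plan": [[0, 0, 0, 0, 0, 0, 0], [0, 0, 0, 0, 0, 0, 0], [0, 0, 0, 0, 0, 0, 0]]}}

```text
time: 5.93
tool_pos: [0.6205, -0.2886, 0.0202]
ee_rot: [-3.141, -0.0, 1.476]
wrist_force: [-0.9, -0.0, 0.4]
width: 0.0042
finger_force: 0.0
```

```bash
python3 - <<'E'
from h import *
im=robot.snapshot("wrist")[:,:,::-1];s=robot.snapshot("side")[:,:,::-1]
cv2.imwrite("pics/w3.png",np.hstack([cv2.resize(im,(400,250)),cv2.resize(s[100:225,240:440],(400,250))]))
E
```

```text
(no output)
```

View pics/w3.png

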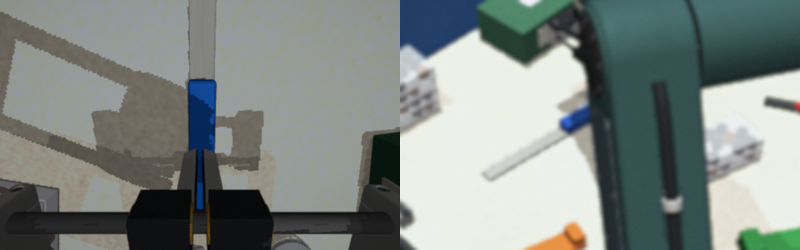

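```bash
python3 - <<'E'
from h import *
p=robot.camera_params("wrist");T=np.linalg.inv(np.array(p["tool_from_camera"]));K=p["camera_matrix"]
for z in(-.04,-.03,-.02,-.01,0,.01,.017):
  for x in (.008,0,-.008):
    q=T@[x,.047,z,1];u=K@q[:3];print(z,x,(u[:2]/u[2]).round(0),end=" ")
  print()
o=robot.get_obs(); c=cam("wrist",o); print(o["tool_pos"])
im=cv2.imread("pics/w2.png")
E
```

```text
-0.04 0.008 [416. 262.] -0.04 0 [414. 276.] -0.04 -0.008 [413. 290.] 
-0.03 0.008 [410. 253.] -0.03 0 [409. 267.] -0.03 -0.008 [408. 280.] 
-0.02 0.008 [406. 245.] -0.02 0 [405. 258.] -0.02 -0.008 [404. 271.] 
-0.01 0.008 [401. 238.] -0.01 0 [400. 251.] -0.01 -0.008 [399. 263.] 
0 0.008 [397. 232.] 0 0 [397. 244.] 0 -0.008 [396. 256.] 
0.01 0.008 [394. 226.] 0.01 0 [393. 238.] 0.01 -0.008 [392. 249.] 
0.017 0.008 [392. 222.] 0.017 0 [391. 234.] 0.017 -0.008 [390. 245.] 
[ 0.62050943 -0.28858103  0.02021095]
```

The fingers closed just above the handle. In the picture they look about 27 mm shorter than stated, so I'll open and probe down gently while watching the force.

>>> {"api": "servo_tool", "payload": {"plan": [[0, 0, 0, 0, 0, 0, 60], [0, 0, 0, 0, 0, 0, 60], [0, 0, 0, 0, 0, 0, 60], [0, 0, 0, 0, 0, 0, 60], [0, 0, 0.03, 0, 0, 0, 60], [0, 0, 0.05, 0, 0, 0, 60], [0, 0, 0.07, 0, 0, 0, 60], [0, 0, 0.07, 0, 0, 0, 60]]}}

```text
time: 6.7
tool_pos: [0.6201, -0.2883, 0.0123]
ee_rot: [-3.14, -0.001, 1.476]
wrist_force: [0.7, 0.2, -0.3]
width: 0.0501
finger_force: 0.0
```

```bash
python3 - <<'E'
from h import *
im=robot.snapshot("wrist")[:,:,::-1];cv2.imwrite("pics/w4.png",cv2.resize(im[180:330,220:420],None,fx=3,fy=3)) 
o=robot.get_obs();print(o["tool_pos"],o["wrist_force"],o["width"])
E
```

```text
[ 0.6201874  -0.2884022   0.01265104] [ 0.60945449 -0.03338902 -0.09820538] 0.05424099207010767
```

View pics/w4.png

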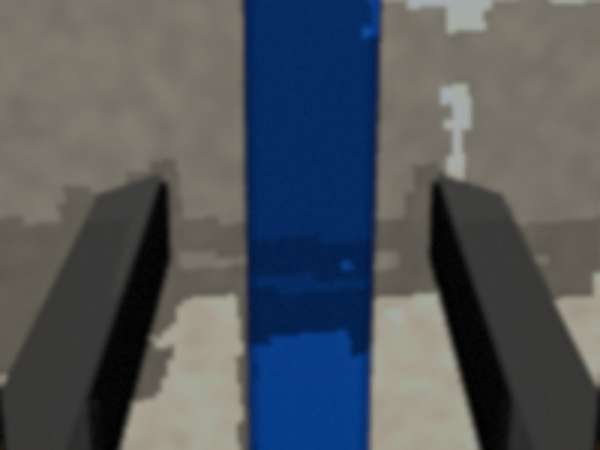

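The fingertips are level with the handle's top, not 17 mm lower. I'll go further down carefully.

>>> {"api": "servo_tool", "payload": {"plan": [[0, 0, 0.04, 0, 0, 0, 60], [0, 0, 0.08, 0, 0, 0, 60], [0, 0, 0.08, 0, 0, 0, 60]]}}

```text
time: 7.0
tool_pos: [0.6199, -0.2882, 0.004]
ee_rot: [-3.14, -0.001, 1.476]
wrist_force: [0.2, -0.3, -0.6]
width: 0.06
finger_force: 0.0
```

>>> {"api": "servo_tool", "payload": {"plan": [[0, 0, 0.03, 0, 0, 0, 60], [0, 0, 0.06, 0, 0, 0, 60], [0, 0, 0.06, 0, 0, 0, 60]]}}

```text
time: 7.25
tool_pos: [0.62, -0.2884, -0.0017]
ee_rot: [-3.14, -0.0, 1.476]
wrist_force: [-0.5, -0.7, 0.9]
width: 0.0597
finger_force: 0.0
```

>>> {"api": "servo_tool", "payload": {"plan": [[0, 0, 0.03, 0, 0, 0, 60], [0, 0, 0.03, 0, 0, 0, 10], [0, 0, 0.03, 0, 0, 0, 10], [0, 0, 0.03, 0, 0, 0, 10], [0, 0, 0.03, 0, 0, 0, 10], [0, 0, 0.03, 0, 0, 0, 10], [0, 0, 0.03, 0, 0, 0, 10], [0, 0, 0.03, 0, 0, 0, 10], [0, 0, 0.03, 0, 0, 0, 10]]}}

```text
time: 8.0
tool_pos: [0.6213, -0.2888, -0.0034]
ee_rot: [3.14, 0.0, 1.476]
wrist_force: [2.3, -0.6, 0.1]
width: 0.0258
finger_force: 30.0
```

```bash
sed -i 's/gx=-.235,gz=.020/gx=-.236,gz=-.0034/' h.py; python3 - <<'E'
from h import *
o=robot.get_obs();print(o["tool_pos"],o["ee_rot"])
for ty,th,cl in((-.08,.48,.02),(-.02,.48,.004),(.016,.48,.002),(.016,.3,0),(.016,.1,0),(.017,-.08,0),(.017,-.1,0)):
    p,r,t=barpose(ty,th,cl);print(ty,th,p.round(4),"tip",t.round(4),*move(p,r,o))
E
```

```text
[ 0.62131372 -0.28880768 -0.00340084] [3.13973038e+00 4.32172596e-04 1.47618352e+00]
-0.08 0.48 [ 0.6692 -0.1498  0.1846] tip [-0.08    0.0786] [ 1.429  0.349 -1.88 ] [-0.0079 -0.3052 -0.0372]
-0.02 0.48 [ 0.6714 -0.0898  0.1353] tip [-0.02    0.0293] [ 2.028  0.313 -1.387] [-0.0079 -0.3052 -0.0372]
0.016 0.48 [ 0.6726 -0.0538  0.1143] tip [0.016  0.0083] [ 2.387  0.291 -1.178] [-0.0079 -0.3052 -0.0372]
0.016 0.3 [ 0.6721 -0.0694  0.0845] tip [0.016 0.018] [ 2.232  0.3   -0.879] [-0.0045 -0.1906 -0.0375]
0.016 0.1 [ 0.6718 -0.0781  0.0503] tip [0.016  0.0301] [ 2.145  0.304 -0.537] [-0.0007 -0.0633 -0.0377]
0.017 -0.08 [ 0.6718 -0.0769  0.0186] tip [0.017  0.0409] [ 2.157  0.303 -0.221] [ 0.0027  0.0512 -0.0376]
0.017 -0.1 [ 0.6718 -0.0764  0.0152] tip [0.017  0.0421] [ 2.162  0.303 -0.186] [ 0.0031  0.064  -0.0375]
```

>>> {"api": "servo_tool", "payload": {"plan": [[0, 0, -0.3, 0, 0, 0, 10], [0, 0, -0.7, 0, 0, 0, 10], [0.35, 0.17, -1, 0, 0, 0, 10], [0.7, 0.17, -1, 0, 0, 0, 10], [0.7, 0.17, -1, 0, 0, 0, 10]]}}

```text
time: 8.42
tool_pos: [0.6463, -0.212, 0.098]
ee_rot: [3.139, -0.008, 1.483]
wrist_force: [0.4, 1.2, -7.6]
width: 0.0255
finger_force: 30.0
```

>>> {"api": "servo_tool", "payload": {"plan": [[0.3, 0.1, -0.4, 0, 0, 0, 10], [0.5, 0.18, -0.88, -0.003, -0.1, -0.0372, 10], [0.73, 0.18, -0.88, -0.0079, -0.2, -0.0372, 10], [0.73, 0.18, -0.88, -0.0079, -0.3052, -0.0372, 10], [0.73, 0.18, -0.88, -0.0079, -0.3052, -0.0372, 10], [0.73, 0.18, -0.88, -0.0079, -0.3052, -0.0372, 10], [0.73, 0.18, -0.88, -0.0079, -0.3052, -0.0372, 10]]}}

```text
time: 9.0
tool_pos: [0.6687, -0.1484, 0.1839]
ee_rot: [-3.138, 0.481, 1.54]
wrist_force: [-0.1, -2.3, -1.4]
width: 0.0256
finger_force: 30.0
```

```bash
python3 - <<'E'
from h import *
o=robot.get_obs();print(o["time"],o["tool_pos"],o["ee_rot"],o["width"],o["wrist_force"])
for ty,th,cl in((-.02,.48,.006),(.016,.48,.002),):
    p,r,t=barpose(ty,th,cl);print(ty,th,p.round(4),"tip",t.round(4),*move(p,r,o))
im=robot.snapshot("wrist")[:,:,::-1];s=robot.snapshot("side")[:,:,::-1]
cv2.imwrite("pics/w5.png",np.hstack([cv2.resize(im,(400,250)),cv2.resize(s[140:265,190:390],(400,250))]))
E
```

```text
9.0 [ 0.66867292 -0.14839124  0.18390829] [-3.13760993  0.48119872  1.5400787 ] 0.025647020414178524 [-0.08728686 -2.28313192 -1.37963093]
-0.02 0.48 [ 0.6714 -0.0898  0.1376] tip [-0.02    0.0316] [0.734 0.009 0.139] [-0.0011  0.0008  0.0027]
0.016 0.48 [ 0.6726 -0.0538  0.1143] tip [0.016  0.0083] [1.161 0.011 0.179] [-0.0011  0.0008  0.0027]
```

View pics/w5.png

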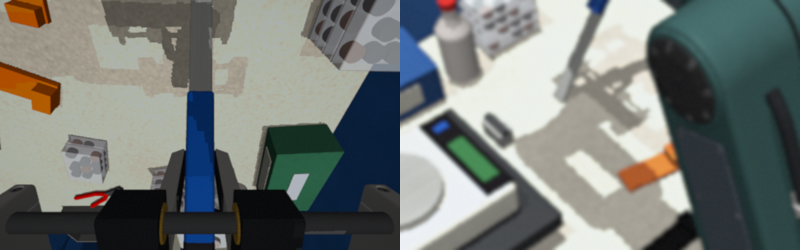

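The wrist view shows the bar firmly in the fingers, with the handle's front end at ≈(320,147) in full pixels. In the side view the tip is just beyond the fulcrum. I'll check its pitch in the grip numerically.

```bash
python3 - <<'E'
from h import *
o=robot.get_obs(); R0=R.from_euler("xyz",o["ee_rot"]);w=cam("wrist",o);s=cam("side")
tw=lambda q:R0.apply(q)+o["tool_pos"]
for n,q in(("handle front top",(.071,0,-.0274)),("blade top at .12",(.12,0,-.0104)),("tip top",(.236,0,-.0104)),("tip L",(.236,-.012,-.0104)),("tip R",(.236,.012,-.0104))):
    print(n,tw(q).round(4),"wrist",proj(w,tw(q)).round(1),"side",proj(s,tw(q)).round(1))
im=robot.snapshot("side")[:,:,::-1];print("fulc side",proj(s,plw(.0803,-.0434,.036)))
cv2.imwrite("pics/s6.png",cv2.resize(im[130:240,220:340],None,fx=5,fy=5,interpolation=cv2.INTER_CUBIC))
E
```

```text
handle front top [ 0.6709 -0.0741  0.1748] wrist [320.8 130.5] side [277.2 142.9]
blade top at .12 [ 0.6721 -0.0384  0.1372] wrist [320.7  24.6] side [269.2 157.3]
tip top [0.6755 0.0645 0.0838] wrist [ 321.  -309.6] side [244.8 185.8]
tip L [0.6635 0.0649 0.0839] wrist [ 289.9 -309.6] side [247.1 187.8]
tip R [0.6875 0.0641 0.0838] wrist [ 352.1 -309.6] side [242.4 183.7]
fulc side [237.95215457 201.31680563]
```

View pics/s6.png

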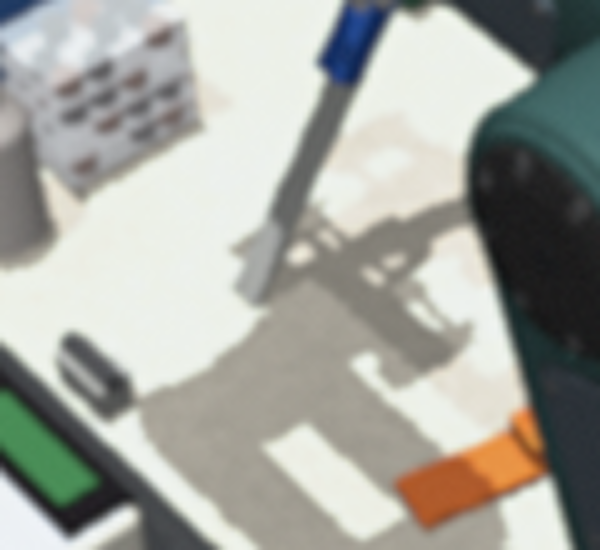

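```bash
python3 - <<'E'
from h import *
from scipy.optimize import least_squares
o=robot.get_obs(); R0=R.from_euler("xyz",o["ee_rot"]);w=cam("wrist",o);s=cam("side")
piv=np.array([0,0,-.0154])
def pt(d,a,q,yw=0): # rot about tool y, tip down (towards +tool z)
    return R0.apply(piv+R.from_euler("yz",[-d,yw]).apply(np.array(q)-piv+[a,0,0]))+o["tool_pos"]
def res(v):
    hf=pt(v[0],v[1],(.071,0,-.0274),v[2]);tp=pt(v[0],v[1],(.236,0,-.0104),v[2])
    return np.r_[proj(w,hf)[1]-147,(proj(s,hf)-[289,146])*2,(proj(s,tp)-[270.4,188])*2]
r=least_squares(res,[.2,0,0],x_scale=[.1,.01,.1]);print(r.x,r.fun, pt(r.x[0],r.x[1],(.236,0,-.0034)))
print(pt(.2,0,(.236,0,-.0034)),proj(s,pt(.2,0,(.236,0,-.01))))
E
```

```text
[ 0.56612987 -0.00930269  0.00575759] [ 0.56562205 -8.93127602 -2.15988284  2.41387527  1.3236815 ] [ 0.67148307 -0.03934868 -0.00528474]
[0.67432298 0.03327824 0.03937928] [253.1958116  190.03632395]
```

The bar has turned about 0.55 rad tip-down in the fingers. I'll lift slightly and turn the tool back slowly, then measure again.

>>> {"api": "servo_tool", "payload": {"plan": [[-0.1, 0, -0.2, 0, 0.02, 0, 10], [-0.1, 0, -0.2, 0, 0.06, 0, 10], [-0.1, 0, -0.2, 0, 0.1, 0, 10], [-0.1, 0, -0.2, 0, 0.14, 0, 10], [-0.1, 0, -0.2, 0, 0.18, 0, 10], [-0.1, 0, -0.2, 0, 0.22, 0, 10], [-0.1, 0, -0.2, 0, 0.26, 0, 10], [-0.1, 0, -0.2, 0, 0.29, 0, 10], [-0.1, 0, -0.2, 0, 0.306, 0, 10], [-0.1, 0, -0.2, 0, 0.306, 0, 10], [-0.1, 0, -0.2, 0, 0.306, 0, 10]]}}

```text
time: 10.07
tool_pos: [0.668, -0.1498, 0.2045]
ee_rot: [-3.136, -0.002, 1.534]
wrist_force: [0.5, 0.2, -8.7]
width: 0.0263
finger_force: 30.0
```

```bash
python3 - <<'E'
from h import *
o=robot.get_obs();print(o["time"],o["tool_pos"],o["ee_rot"],o["width"],o["wrist_force"])
im=robot.snapshot("wrist")[:,:,::-1];s=robot.snapshot("side")[:,:,::-1];t=robot.snapshot("top")[:,:,::-1]
cv2.imwrite("pics/w7raw.png",im);cv2.imwrite("pics/s7raw.png",s);cv2.imwrite("pics/t7raw.png",t)
cv2.imwrite("pics/w7.png",np.hstack([cv2.resize(im[0:400,200:440],(360,600)),cv2.resize(s[120:245,220:310],(432,600),interpolation=cv2.INTER_CUBIC)]))
E
```

```text
10.0667 [ 0.66802443 -0.14984355  0.20452884] [-3.13619001e+00 -2.03751644e-03  1.53413336e+00] 0.0263322936233304 [ 0.46586735  0.2381982  -8.65663358]
```

View pics/w7.png

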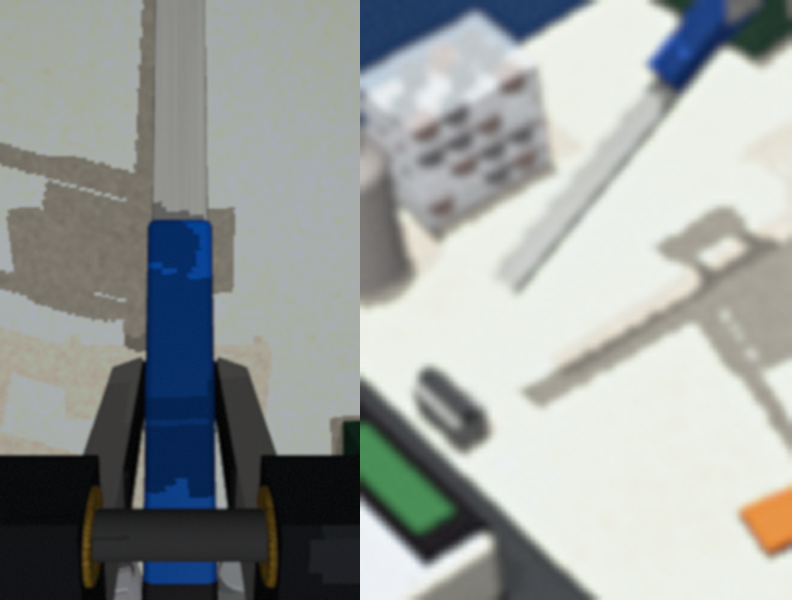

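The wrist view shows the handle (rows 148–390) tilted slightly tip-down. The side view puts the tip at ≈(251.5,179) and the blade/handle joint at ≈(283,137). From here I'll work numerically, with no more picture views.

```bash
cat > fit.py <<'E'
from h import *
from scipy.optimize import least_squares
piv=np.array([0,0,-.0154])
def fit(o,hf_row,hr_row,tip,joint,wf=None,wr=None):
    R0=R.from_euler("xyz",o["ee_rot"]);w=cam("wrist",o);s=cam("side")
    def pt(v,q): # q in bar coords rel. to grip point mid-handle (x, y, z above underside-12mm)
        return R0.apply(piv+R.from_euler("y",-v[0]).apply([q[0]+v[1],q[1],-(q[2]-.012)+v[2]]))+o["tool_pos"]
    def res(v):
        hf=pt(v,(.070,0,.024));hr=pt(v,(-.08,0,.024));tp=pt(v,(.235,0,.007));jt=pt(v,(.070,0,.015))
        e=[proj(w,hf)[1]-hf_row,proj(w,hr)[1]-hr_row]
        e+=list(1.5*(proj(s,tp)-tip))+list(.7*(proj(s,jt)-joint))
        if wf:e.append((proj(w,pt(v,(.07,.013,.024)))-proj(w,pt(v,(.07,-.013,.024))))[0]-wf)
        if wr:e.append((proj(w,pt(v,(-.08,.013,.024)))-proj(w,pt(v,(-.08,-.013,.024))))[0]-wr)
        return np.array(e)
    r=least_squares(res,[.3,0,0],x_scale=[.1,.01,.01]);return r,pt
E
python3 - <<'E'
from fit import *
o=robot.get_obs()
r,pt=fit(o,148,390,(251.5,179),(283.5,137),42.7,44.7);print(r.x.round(4),r.fun.round(1),pt(r.x,(.235,0,0)).round(4),pt(r.x,(0,0,.012)).round(4))
E
```

```text
[ 0.4177 -0.0014  0.0317] [ 0.7  1.5 -5.2  3.5 -0.3  2.9 -3.1 -1.4] [0.6751 0.0475 0.0871] [ 0.6682 -0.1624  0.1931]
```

```bash
sed -i 's/(-.08,0,.024)/(-.066,0,.024)/; s/(-.08,.013/(-.066,.013/; s/(-.08,-.013/(-.066,-.013/' fit.py; python3 - <<'E'
from fit import *
o=robot.get_obs()
im=cv2.imread("pics/w7raw.png");m=cv2.inRange(cv2.cvtColor(im,cv2.COLOR_BGR2HSV),(105,130,40),(128,255,255))
rows=[(y,np.nonzero(m[y,280:360])[0]) for y in range(140,400,8)];print([(y,k.min()+280,k.max()+280) for y,k in rows if len(k)>20])
ys=[y for y in range(130,400) if (m[y,300:340]>0).sum()>20];print(ys[0],ys[-1])
im=cv2.imread("pics/s7raw.png");g=cv2.inRange(cv2.cvtColor(im,cv2.COLOR_BGR2HSV),(105,150,40),(128,255,255))[120:170,265:320];yy,xx=np.nonzero(g);print("side blue",265+xx.min(),265+xx.max(),120+yy.min(),120+yy.max())
for args in((148,390,(251.5,179),(283.5,137),43,44.7),):
    r,pt=fit(o,*args);print(r.x.round(4),r.fun.round(1),pt(r.x,(.235,0,0)).round(4),pt(r.x,(0,0,.012)).round(4))
s=cam("side")
for P in (plw(.14,0,.057),plw(.0803,-.0434,.036),plw(-.14,0,.057)):print(proj(s,P).round(1))
E
```

```text
[(148, np.int64(301), np.int64(339)), (156, np.int64(299), np.int64(340)), (164, np.int64(299), np.int64(340)), (172, np.int64(299), np.int64(340)), (180, np.int64(299), np.int64(340)), (188, np.int64(299), np.int64(340)), (196, np.int64(299), np.int64(340)), (204, np.int64(298), np.int64(340)), (212, np.int64(298), np.int64(340)), (220, np.int64(298), np.int64(340)), (228, np.int64(298), np.int64(340)), (236, np.int64(298), np.int64(341)), (244, np.int64(297), np.int64(342)), (252, np.int64(297), np.int64(342)), (260, np.int64(297), np.int64(342)), (268, np.int64(297), np.int64(342)), (276, np.int64(297), np.int64(342)), (284, np.int64(297), np.int64(341)), (292, np.int64(298), np.int64(341)), (300, np.int64(297), np.int64(341)), (308, np.int64(297), np.int64(341)), (316, np.int64(297), np.int64(341)), (324, np.int64(297), np.int64(342)), (332, np.int64(297), np.int64(342)), (380, np.int64(296), np.int64(343)), (388, np.int64(297), np.int64(342))]
147 389
side blue 281 298 120 137
[ 0.4973 -0.0053  0.0144] [ 1.6 -0.4 -3.   1.5 -0.6  0.7 -1.   3.8] [0.6749 0.0411 0.0889] [ 0.6684 -0.1598  0.2112]
[214.4 193.6]
[238.  201.3]
[270.8 246.7]
```

I'll set the bar's pitch by touch: lower the tip onto the bench and watch the force.

>>> {"api": "servo_tool", "payload": {"plan": [[0, 0, 0.25, 0, 0, 0, 10], [0, 0, 0.5, 0, 0, 0, 10], [0, 0, 0.65, 0, 0, 0, 10], [0, 0, 0.7, 0, 0, 0, 10], [0, 0, 0.7, 0, 0, 0, 10]]}}

```text
time: 10.63
tool_pos: [0.6675, -0.1478, 0.134]
ee_rot: [-3.135, -0.002, 1.537]
wrist_force: [-1.2, -0.3, -7.2]
width: 0.0258
finger_force: 30.0
```

>>> {"api": "servo_tool", "payload": {"plan": [[0, 0, 0.05, 0, 0, 0, 10], [0, 0, 0.08, 0, 0, 0, 10], [0, 0, 0.1, 0, 0, 0, 10]]}}

```text
time: 10.88
tool_pos: [0.6696, -0.1491, 0.1282]
ee_rot: [3.141, -0.0, 1.536]
wrist_force: [-0.0, 0.3, -7.0]
width: 0.0258
finger_force: 30.0
```

>>> {"api": "servo_tool", "payload": {"plan": [[0, 0, 0.05, 0, 0, 0, 10], [0, 0, 0.08, 0, 0, 0, 10], [0, 0, 0.1, 0, 0, 0, 10]]}}

```text
time: 11.13
tool_pos: [0.6686, -0.1491, 0.1162]
ee_rot: [-3.139, -0.001, 1.535]
wrist_force: [-0.4, 0.5, -8.1]
width: 0.0256
finger_force: 30.0
```

>>> {"api": "servo_tool", "payload": {"plan": [[0, 0, 0.03, 0, 0, 0, 10], [0, 0, 0.06, 0, 0, 0, 10], [0, 0, 0.06, 0, 0, 0, 10]]}}

```text
time: 11.38
tool_pos: [0.6684, -0.149, 0.1097]
ee_rot: [-3.139, -0.001, 1.535]
wrist_force: [0.5, 1.1, -8.3]
width: 0.0259
finger_force: 30.0
```

>>> {"api": "servo_tool", "payload": {"plan": [[0, 0, 0.03, 0, 0, 0, 10], [0, 0, 0.06, 0, 0, 0, 10], [0, 0, 0.06, 0, 0, 0, 10]]}}

```text
time: 11.63
tool_pos: [0.6688, -0.1494, 0.1047]
ee_rot: [-3.14, -0.001, 1.535]
wrist_force: [-0.2, -1.1, -4.9]
width: 0.026
finger_force: 30.0
```

>>> {"api": "servo_tool", "payload": {"plan": [[0, 0, 0.03, 0, 0, 0, 10], [0, 0, 0.06, 0, 0, 0, 10], [0, 0, 0.06, 0, 0, 0, 10]]}}

```text
time: 11.88
tool_pos: [0.6686, -0.1491, 0.0982]
ee_rot: [-3.14, -0.001, 1.535]
wrist_force: [0.5, -1.5, -5.9]
width: 0.0257
finger_force: 30.0
```

```bash
cat >> h.py <<'E'
def bp2(tipy,th,delta,clear=0,px=.0803,L=.235,zp=-.0154,fy=-.0434):
    "bar held at pitch delta in tool; returns TCP pose"
    n=np.array([np.sin(th),np.cos(th)]);d=np.array([np.cos(th),-np.sin(th)])
    a=np.array([fy,.028])+(.008+clear)*n; s=(tipy-a[0])/d[0]; tip=a+s*d
    pv=tip-L*d+.012*n; t=th-delta; q=pv-np.array([np.sin(t),np.cos(t)])*(-zp)  # tool z=-(sin t,cos t)
    q=pv+np.array([-np.sin(t),-np.cos(t)])*(-zp)
    return plw(px,q[0],q[1]),[np.pi,t,np.pi/2+PY],tip,pv
E
python3 - <<'E'
from h import *
o=robot.get_obs();D=.453;print(o["tool_pos"],"wpl",wpl(o["tool_pos"]).round(4))
for ty,th,cl in((-.08,.52,.02),(-.03,.52,.005),(.015,.52,.001),(.015,.3,0),(.016,.1,0),(.017,-.08,0),(.017,-.1,0)):
    p,r,t,pv=bp2(ty,th,D,cl);print(ty,th,p.round(4),"tip",t.round(4),*move(p,r,o))
E
```

```text
[ 0.66861382 -0.14911396  0.09815633] wpl [ 0.0797 -0.2903  0.0982]
-0.08 0.52 [ 0.6696 -0.1379  0.193 ] tip [-0.08    0.0812] [ 0.114  0.004 -0.949] [-0.0013 -0.0435 -0.    ]
-0.03 0.52 [ 0.6714 -0.0879  0.1471] tip [-0.03    0.0353] [ 0.613  0.005 -0.489] [-0.0013 -0.0435 -0.    ]
0.015 0.52 [ 0.673  -0.0429  0.1167] tip [0.015  0.0049] [ 1.063  0.006 -0.185] [-0.0013 -0.0435 -0.    ]
0.015 0.3 [ 0.6723 -0.0625  0.084 ] tip [0.015  0.0183] [0.866 0.007 0.143] [-0.0013  0.0966 -0.0002]
0.016 0.1 [ 0.672  -0.0702  0.051 ] tip [0.016  0.0301] [0.789 0.007 0.472] [-0.0013  0.2239 -0.0003]
0.017 -0.08 [ 0.6721 -0.0693  0.0208] tip [0.017  0.0409] [0.798 0.008 0.775] [-0.0012  0.3385 -0.0004]
0.017 -0.1 [ 0.6721 -0.0689  0.0175] tip [0.017  0.0421] [0.802 0.008 0.808] [-0.0012  0.3513 -0.0004]
```

>>> {"api": "servo_tool", "payload": {"plan": [[0, 0, -0.2, 0, 0, 0, 10], [0, 0, -0.45, 0, 0, 0, 10], [0.05, 0, -0.7, 0, -0.015, 0, 10], [0.1, 0.005, -0.9, -0.001, -0.03, 0, 10], [0.114, 0.005, -0.95, -0.001, -0.0435, 0, 10], [0.114, 0.005, -0.95, -0.001, -0.0435, 0, 10], [0.114, 0.005, -0.95, -0.001, -0.0435, 0, 10]]}}

```text
time: 12.47
tool_pos: [0.6693, -0.1369, 0.192]
ee_rot: [-3.139, 0.067, 1.537]
wrist_force: [-0.7, -1.0, -7.9]
width: 0.0254
finger_force: 30.0
```

```bash
python3 - <<'E'
from h import *
o=robot.get_obs();D=.453;print(o["tool_pos"],o["ee_rot"],o["wrist_force"],o["joint_positions"].round(2))
for ty,th,cl in((-.08,.52,.02),(-.03,.52,.005),(.015,.52,.001)):
    p,r,t,pv=bp2(ty,th,D,cl);print(ty,th,p.round(4),"tip",t.round(4),*move(p,r,o))
w=cam("wrist",o);im=robot.snapshot("wrist")[:,:,::-1]
m=cv2.inRange(cv2.cvtColor(im.copy(),cv2.COLOR_BGR2HSV),(105,130,40),(128,255,255))
ys=[y for y in range(60,400) if (m[y,300:340]>0).sum()>20];print(ys[0],ys[-1])
R0=R.from_euler("xyz",o["ee_rot"])
for a in(-.01,0):
  for D in(.4,.45,.5):
    q=np.array([0,0,-.0154])+R.from_euler("y",-D).apply([.07+a,0,-.012]);print(a,D,proj(w,R0.apply(q)+o["tool_pos"]).round(1))
E
```

```text
[ 0.66928851 -0.13693111  0.19203358] [-3.13904883  0.06655415  1.53700066] [-0.74533745 -0.97612955 -7.86243016] [-0.25  0.38  1.02 -0.07  1.73 -0.23]
-0.08 0.52 [ 0.6696 -0.1379  0.193 ] tip [-0.08    0.0812] [-0.01   0.004 -0.009] [-0.0015 -0.0003  0.0011]
-0.03 0.52 [ 0.6714 -0.0879  0.1471] tip [-0.03    0.0353] [0.519 0.006 0.415] [-0.0015 -0.0003  0.0011]
0.015 0.52 [ 0.673  -0.0429  0.1167] tip [0.015  0.0049] [0.989 0.007 0.689] [-0.0015 -0.0003  0.0011]
149 390
-0.01 0.4 [320.5 147. ]
-0.01 0.45 [320.5 147.6]
-0.01 0.5 [320.5 148.4]
0 0.4 [320.5 129.6]
0 0.45 [320.5 130.7]
0 0.5 [320.5 132.1]
```

```bash
cat > sol.py <<'E'
from h import *
from scipy.optimize import fsolve
def solve(o,f=149,r=390.5,zc=.0982):
    w=cam("wrist",o);R0=R.from_euler("xyz",o["ee_rot"])
    def P(v,q): return np.array([0,0,-.0154])+R.from_euler("y",-v[0]).apply([q[0]+v[1],0,-(q[1]-.012)+v[2]])
    def eq(v):
        W=lambda q:proj(w,R0.apply(P(v,q))+o["tool_pos"])[1]
        return [(W((.07,.024))-f)/100,(W((-.066,.024))-r)/100,(zc-P(v,(.235,0))[2])*10]
    v=fsolve(eq,[.45,-.01,0]);return v,eq(v),P(v,(.235,0)),P(v,(0,0))
E
python3 - <<'E'
from sol import *
o=robot.get_obs()
for f,r in((149,390.5),(148,390),(149,389)):print(*[np.round(x,4) for x in solve(o,f,r)])
s=cam("side");v,_,t,_=solve(o);R0=R.from_euler("xyz",o["ee_rot"])
print(wpl(R0.apply(t)+o["tool_pos"]))
E
```

```text
[ 0.4114 -0.0074  0.0126] [-0. -0.  0.] [0.1987 0.     0.0982] [-0.0167  0.      0.0042]
[ 0.4127 -0.0069  0.0122] [-0. -0.  0.] [0.1992 0.     0.0982] [-0.016  0.     0.004]
[ 0.4063 -0.0072  0.0137] [-0. -0.  0.] [0.1991 0.     0.0982] [-0.0168  0.      0.0053]
[ 0.07868669 -0.08674534  0.07963525]
```

```bash
cat >> h.py <<'E'
def bp3(tipy,th,delta=.42,tx=.198,tz=.0982,clear=0,px=.0803,fy=-.0434):
    n=np.array([np.sin(th),np.cos(th)]);d=np.array([np.cos(th),-np.sin(th)])
    a=np.array([fy,.028])+(.008+clear)*n; tip=a+(tipy-a[0])/d[0]*d; t=th-delta
    q=tip-tx*np.array([np.cos(t),-np.sin(t)])-tz*np.array([-np.sin(t),-np.cos(t)])
    return plw(px,*q),[np.pi,t,np.pi/2+PY],tip
E
python3 - <<'E'
from h import *
o=robot.get_obs()
for ty,th,cl in((-.03,.5,.006),(.016,.5,.0015),(.015,.3,0),(.016,.1,0),(.017,-.08,0),(.017,-.1,0)):
    p,r,t=bp3(ty,th,clear=cl);print(ty,th,p.round(4),"tip",t.round(4),*move(p,r,o))
E
```

```text
-0.03 0.5 [ 0.6718 -0.0784  0.1503] tip [-0.03    0.0366] [0.616 0.012 0.364] [-0.003  -0.0088  0.0007]
0.016 0.5 [ 0.6734 -0.0325  0.1201] tip [0.016  0.0064] [1.095 0.014 0.636] [-0.003  -0.0088  0.0007]
0.015 0.3 [ 0.6727 -0.0523  0.0921] tip [0.015  0.0183] [0.916 0.015 0.928] [-0.0031  0.1185  0.0004]
0.016 0.1 [ 0.6724 -0.0618  0.061 ] tip [0.016  0.0301] [0.841 0.016 1.245] [-3.100e-03  2.458e-01  1.000e-04]
0.017 -0.08 [ 0.6723 -0.0628  0.0321] tip [0.017  0.0409] [0.85  0.018 1.533] [-3.100e-03  3.604e-01 -2.000e-04]
0.017 -0.1 [ 0.6723 -0.0625  0.0289] tip [0.017  0.0421] [0.855 0.018 1.565] [-3.100e-03  3.732e-01 -3.000e-04]
```

Now I'll move to just in front of the edge, then insert in slow rows.

>>> {"api": "servo_tool", "payload": {"plan": [[0.2, 0.012, 0, -0.003, -0.009, 0, 10], [0.42, 0.012, 0.1, -0.003, -0.009, 0, 10], [0.616, 0.012, 0.25, -0.003, -0.009, 0, 10], [0.616, 0.012, 0.364, -0.003, -0.009, 0, 10], [0.616, 0.012, 0.364, -0.003, -0.009, 0, 10], [0.616, 0.012, 0.364, -0.003, -0.009, 0, 10]]}}

```text
time: 13.02
tool_pos: [0.6726, -0.0844, 0.1532]
ee_rot: [3.137, 0.089, 1.531]
wrist_force: [0.4, -7.6, -0.3]
width: 0.0256
finger_force: 30.0
```

```bash
python3 - <<'E'
from sol import *
o=robot.get_obs();print(o["tool_pos"],o["ee_rot"],o["wrist_force"])
im=robot.snapshot("wrist");m=cv2.inRange(cv2.cvtColor(im,cv2.COLOR_RGB2HSV),(105,130,40),(128,255,255))
ys=[y for y in range(60,400) if (m[y,300:340]>0).sum()>20];print(ys[0],ys[-1])
p,r,t=bp3(.016,.5,clear=.0015);print(*move(p,r,o))
# tip pixel prediction + slab lower edge in wrist and side
w=cam("wrist",o);s=cam("side");R0=R.from_euler("xyz",o["ee_rot"]);T=R0.apply([.198,0,.0982])+o["tool_pos"];print(wpl(T),proj(s,T))
si=robot.snapshot("side")[:,:,::-1];cv2.imwrite("pics/s8.png",si)
E
```

```text
[ 0.67263557 -0.08439805  0.15322718] [3.13694036 0.0894814  1.5312082 ] [ 0.44765856 -7.57976138 -0.32819183]
163 399
[ 0.547 -0.014  0.284] [ 0.0027  0.006  -0.0026]
[ 0.08261588 -0.03702226  0.03772744] [235.7858149  201.59317073]
```

The tip touched the fulcrum. I'll lift off and re-measure.

>>> {"api": "servo_tool", "payload": {"plan": [[-0.1, 0, -0.1, 0, 0, 0, 10], [-0.2, 0, -0.25, 0, 0, 0, 10], [-0.3, 0, -0.35, 0, 0, 0, 10], [-0.3, 0, -0.35, 0, 0, 0, 10], [-0.3, 0, -0.35, 0, 0, 0, 10]]}}

```text
time: 13.53
tool_pos: [0.6721, -0.1066, 0.1906]
ee_rot: [3.136, 0.081, 1.534]
wrist_force: [0.1, 0.7, -8.1]
width: 0.0256
finger_force: 30.0
```

```bash
python3 - <<'E'
from sol import *
o=robot.get_obs();print(o["tool_pos"],o["ee_rot"],o["wrist_force"])
im=robot.snapshot("wrist");m=cv2.inRange(cv2.cvtColor(im,cv2.COLOR_RGB2HSV),(105,130,40),(128,255,255))
ys=[y for y in range(60,400) if (m[y,300:340]>0).sum()>20];print(ys[0],ys[-1]); 
for y in range(ys[0]+4,ys[-1],30):k=np.nonzero(m[y,250:390])[0];print(y,k.min()+250,k.max()+250,end="; ")
cv2.imwrite("pics/w9.png",im[:,:,::-1]);si=robot.snapshot("side")[:,:,::-1];cv2.imwrite("pics/s9.png",si)
cv2.imwrite("pics/s9c.png",np.hstack([cv2.resize(im[0:400,200:440,::-1],(360,600)),cv2.resize(si[120:245,220:310],(432,600),interpolation=cv2.INTER_CUBIC)]))
E
```

```text
[ 0.67211723 -0.10661747  0.19062429] [3.1363773  0.08060584 1.53414956] [ 0.11153666  0.6568872  -8.07932226]
163 399
167 300 339; 197 299 340; 227 299 340; 257 298 341; 287 298 340; 317 297 341; Traceback (most recent call last):
  File "<stdin>", line 5, in <module>
    return umr_minimum(a, axis, None, out, keepdims, initial, where)
ValueError: zero-size array to reduction operation minimum which has no identity
```

>>> {"api": "servo_tool", "payload": {"plan": [[-0.05, 0, 0, 0, 0, 0, 10], [-0.15, 0, 0, 0, 0, 0, 10], [-0.25, 0, 0.06, 0, 0, 0, 10], [-0.35, 0, 0.14, 0, 0, 0, 10], [-0.43, 0, 0.22, 0, 0, 0, 10], [-0.45, 0, 0.3, 0, 0, 0, 10], [-0.45, 0, 0.38, 0, 0, 0, 10], [-0.45, 0, 0.44, 0, 0, 0, 10], [-0.45, 0, 0.48, 0, 0, 0, 10], [-0.45, 0, 0.48, 0, 0, 0, 10]]}}

```text
time: 14.42
tool_pos: [0.6697, -0.154, 0.1443]
ee_rot: [3.14, 0.08, 1.536]
wrist_force: [-1.3, -0.2, -7.8]
width: 0.026
finger_force: 30.0
```

>>> {"api": "servo_tool", "payload": {"plan": [[0, 0, 0.03, 0, 0, 0, 10], [0, 0, 0.06, 0, 0, 0, 10], [0, 0, 0.06, 0, 0, 0, 10]]}}

```text
time: 14.67
tool_pos: [0.6704, -0.1548, 0.1401]
ee_rot: [3.137, 0.081, 1.536]
wrist_force: [-0.3, -0.6, -8.3]
width: 0.0252
finger_force: 30.0
```

>>> {"api": "servo_tool", "payload": {"plan": [[0, 0, 0.03, 0, 0, 0, 10], [0, 0, 0.06, 0, 0, 0, 10], [0, 0, 0.06, 0, 0, 0, 10]]}}

```text
time: 14.92
tool_pos: [0.6701, -0.1555, 0.1335]
ee_rot: [3.138, 0.081, 1.536]
wrist_force: [0.0, 0.4, -7.4]
width: 0.0256
finger_force: 30.0
```

>>> {"api": "servo_tool", "payload": {"plan": [[0, 0, 0.03, 0, 0, 0, 10], [0, 0, 0.06, 0, 0, 0, 10], [0, 0, 0.06, 0, 0, 0, 10]]}}

```text
time: 15.17
tool_pos: [0.67, -0.1561, 0.1273]
ee_rot: [3.139, 0.081, 1.536]
wrist_force: [-0.8, 0.2, -7.9]
width: 0.0254
finger_force: 30.0
```

>>> {"api": "servo_tool", "payload": {"plan": [[0, 0, 0.03, 0, 0, 0, 10], [0, 0, 0.06, 0, 0, 0, 10], [0, 0, 0.06, 0, 0, 0, 10]]}}

```text
time: 15.42
tool_pos: [0.6702, -0.1566, 0.1215]
ee_rot: [3.138, 0.081, 1.535]
wrist_force: [0.4, 0.6, -8.3]
width: 0.0256
finger_force: 30.0
```

>>> {"api": "servo_tool", "payload": {"plan": [[0, 0, 0.03, 0, 0, 0, 10], [0, 0, 0.06, 0, 0, 0, 10], [0, 0, 0.06, 0, 0, 0, 10]]}}

```text
time: 15.67
tool_pos: [0.6704, -0.1574, 0.1162]
ee_rot: [3.137, 0.082, 1.535]
wrist_force: [-0.5, -1.5, -6.3]
width: 0.0256
finger_force: 30.0
```

>>> {"api": "servo_tool", "payload": {"plan": [[0, 0, 0.03, 0, 0, 0, 10], [0, 0, 0.05, 0, 0, 0, 10], [0, 0, 0.05, 0, 0, 0, 10]]}}

```text
time: 15.92
tool_pos: [0.6704, -0.1576, 0.1111]
ee_rot: [3.137, 0.081, 1.535]
wrist_force: [0.3, -0.8, -5.6]
width: 0.0259
finger_force: 30.0
```

>>> {"api": "servo_tool", "payload": {"plan": [[0, 0, 0.03, 0, 0, 0, 10], [0, 0, 0.05, 0, 0, 0, 10], [0, 0, 0.05, 0, 0, 0, 10]]}}

```text
time: 16.17
tool_pos: [0.6702, -0.1578, 0.1057]
ee_rot: [3.138, 0.081, 1.536]
wrist_force: [-0.1, -1.2, -6.3]
width: 0.0254
finger_force: 30.0
```

```bash
python3 - <<'E'
from h import *
o=robot.get_obs();R0=R.from_euler("xyz",o["ee_rot"]);w=cam("wrist",o)
im=robot.snapshot("wrist");m=cv2.inRange(cv2.cvtColor(im,cv2.COLOR_RGB2HSV),(105,130,40),(128,255,255))
ys=[y for y in range(60,400) if (m[y,300:340]>0).sum()>20];print("front",ys[0],ys[-1])
cv2.imwrite("pics/wA.png",im[:,:,::-1])
for n in("side","top"):
    im=robot.snapshot(n);cv2.imwrite(f"pics/A{n}.png",im[:,:,::-1]);c=cam(n)
    for d in robot.find_in("bar",n)[:3]:
        e=d["extent"];print(n,round(d["conf"],2),np.round([e[0]-e[2]/2,e[1]-e[3]/2,e[0]+e[2]/2,e[1]+e[3]/2],1))
        print("  tip?",wpl(ray(c,((e[0]-e[2]/2)+3,(e[1]+e[3]/2)-2) if n=="side" else (e[0]-e[2]/2,e[1]),.003)).round(4))
# handle front for candidates: tip contact z=0 given L along bar
for th in(.36,.4,.44,.48,.52):
    # choose bar s.t. tip z=0 and front-top row==ys[0]; plane of bar: plinth x of tool
    d=np.array([np.cos(th),-np.sin(th)]);n=np.array([np.sin(th),np.cos(th)]);tp=wpl(o["tool_pos"])
    from scipy.optimize import brentq
    f=lambda y:proj(w,plw(tp[0],*(np.array([y,0])-.165*d+.024*n)))[1]-ys[0]
    y=brentq(f,-.2,.05); g=np.array([y,0])-.235*d+.012*n; print(th,"tip y",round(y,4),"grip rel tcp (y,z)",(g-tp[1:]).round(4))
E
```

```text
front 160 399
side 0.86 [255.8 132.4 318.  202.4]
  tip? [ 0.0638 -0.109   0.003 ]
top 0.92 [301.8 126.  397.4 144.8]
  tip? [ 0.0987 -0.11    0.003 ]
top 0.37 [161.5 112.  270.8 208.6]
  tip? [-0.      0.3363  0.003 ]
0.36 tip y -0.1061 grip rel tcp (y,z) [-0.0229 -0.0116]
0.4 tip y -0.108 grip rel tcp (y,z) [-0.0209 -0.0031]
0.44 tip y -0.1101 grip rel tcp (y,z) [-0.0188  0.0053]
0.48 tip y -0.1126 grip rel tcp (y,z) [-0.0166  0.0135]
0.52 tip y -0.1153 grip rel tcp (y,z) [-0.0144  0.0215]
```

```bash
python3 - <<'E'
from h import *
o=robot.get_obs();R0=R.from_euler("xyz",o["ee_rot"]);tp=wpl(o["tool_pos"]);T=R0.inv().apply(plw(tp[0],-.111,0)-o["tool_pos"]);print("tip in tool",T.round(4),o["ee_rot"])
D=.46-o["ee_rot"][1]
for ty,th,cl in((-.085,.52,.02),(-.035,.52,.012),(-.02,.52,.004),(.012,.52,.002),(.012,.3,0),(.014,.1,0),(.015,-.08,0),(.015,-.1,0)):
    p,r,t=bp3(ty,th,D,T[0],T[2],clear=cl);print(ty,th,p.round(4),"tip",t.round(4),*move(p,r,o))
E
```

```text
tip in tool [ 0.1955 -0.0003  0.0909] [3.13731079 0.08073456 1.53586444]
-0.085 0.52 [ 0.6701 -0.1247  0.2015] tip [-0.085   0.0841] [ 0.249 -0.011 -0.975] [ 0.0028 -0.0382  0.0003]
-0.035 0.52 [ 0.6719 -0.0747  0.1636] tip [-0.035   0.0462] [ 0.778 -0.012 -0.638] [ 0.0028 -0.0382  0.0003]
-0.02 0.52 [ 0.6724 -0.0597  0.1458] tip [-0.02    0.0284] [ 0.942 -0.013 -0.472] [ 0.0028 -0.0382  0.0003]
0.012 0.52 [ 0.6736 -0.0278  0.1252] tip [0.012  0.0078] [ 1.278 -0.013 -0.293] [ 0.0028 -0.0382  0.0003]
0.012 0.3 [ 0.6728 -0.049   0.0943] tip [0.012  0.0192] [ 1.091 -0.015  0.032] [0.0027 0.1019 0.0006]
0.014 0.1 [ 0.6725 -0.0579  0.0637] tip [0.014  0.0303] [ 1.027 -0.016  0.344] [0.0027 0.2292 0.0009]
0.015 -0.08 [ 0.6724 -0.0594  0.0355] tip [0.015  0.0407] [ 1.034 -0.018  0.627] [0.0026 0.3438 0.0011]
0.015 -0.1 [ 0.6724 -0.0593  0.0324] tip [0.015  0.0419] [ 1.038 -0.018  0.658] [0.0026 0.3565 0.0011]
```

>>> {"api": "servo_tool", "payload": {"plan": [[0, 0, -0.03, 0, 0, 0, 10], [0, 0, -0.08, 0, 0, 0, 10], [0, 0, -0.15, 0, -0.005, 0, 10], [0.02, 0, -0.23, 0, -0.01, 0, 10], [0.05, 0, -0.32, 0, -0.015, 0, 10], [0.1, -0.003, -0.41, 0.001, -0.02, 0, 10], [0.15, -0.006, -0.5, 0.001, -0.026, 0, 10], [0.2, -0.01, -0.58, 0.002, -0.032, 0, 10], [0.24, -0.01, -0.66, 0.003, -0.0382, 0, 10], [0.25, -0.01, -0.74, 0.003, -0.0382, 0, 10], [0.25, -0.01, -0.78, 0.003, -0.0382, 0, 10], [0.25, -0.01, -0.78, 0.003, -0.0382, 0, 10]]}}

```text
time: 17.42
tool_pos: [0.671, -0.1266, 0.1842]
ee_rot: [3.139, 0.142, 1.535]
wrist_force: [1.0, -0.5, -6.7]
width: 0.0255
finger_force: 30.0
```

```bash
python3 - <<'E'
from h import *
o=robot.get_obs();print(o["tool_pos"],o["ee_rot"],o["wrist_force"])
im=robot.snapshot("wrist");m=cv2.inRange(cv2.cvtColor(im,cv2.COLOR_RGB2HSV),(105,130,40),(128,255,255))
ys=[y for y in range(60,400) if (m[y,300:340]>0).sum()>20];print("front",ys[0],ys[-1])
for n in("side","top"):
    im=robot.snapshot(n)
    for d in robot.find_in("bar",n)[:1]:
        e=d["extent"];print(n,round(d["conf"],2),np.round([e[0]-e[2]/2,e[1]-e[3]/2,e[0]+e[2]/2,e[1]+e[3]/2],1))
R0=R.from_euler("xyz",o["ee_rot"]);q=R0.apply([.1955,0,.0909])+o["tool_pos"];print("tip",wpl(q),"top px",proj(cam("top"),q),"side px",proj(cam("side"),q))
q=plw(.08,-.111,0);print("before: top",proj(cam("top"),q),proj(cam("side"),q))
for ty,th,cl in((-.035,.52,.012),(-.02,.52,.004),(.012,.52,.002)):
    p,r,t=bp3(ty,th,.379,.1955,.0909,clear=cl);print(ty,th,p.round(4),"tip",t.round(4),*move(p,r,o))
E
```

```text
[ 0.67104976 -0.12659144  0.18415746] [3.13874216 0.14232296 1.53539695] [ 1.04300084 -0.50746154 -6.70924133]
front 161 399
side 0.97 [248.6 118.2 305.2 191. ]
top 0.78 [295.5 119.2 387.7 139. ]
tip [ 0.08154237 -0.08704462  0.0664466 ] top px [293.52840792 135.42911781] side px [247.66707129 187.4919571 ]
before: top [301.95255371 141.30426995] [256.34210215 198.0287193 ]
-0.035 0.52 [ 0.6719 -0.0747  0.1637] tip [-0.035   0.0462] [ 0.543 -0.01   0.129] [0.0018 0.0008 0.0001]
-0.02 0.52 [ 0.6724 -0.0597  0.1459] tip [-0.02    0.0284] [ 0.716 -0.011  0.284] [0.0018 0.0008 0.0001]
0.012 0.52 [ 0.6736 -0.0277  0.1253] tip [0.012  0.0078] [ 1.062 -0.011  0.443] [0.0018 0.0008 0.0001]
```

>>> {"api": "servo_tool", "payload": {"plan": [[0.03, 0, 0, 0, 0, 0, 10], [0.09, 0, 0, 0, 0, 0, 10], [0.17, 0, 0, 0, 0, 0, 10], [0.26, 0, 0, 0, 0, 0, 10], [0.35, -0.005, 0, 0, 0, 0, 10], [0.43, -0.01, 0.02, 0, 0, 0, 10], [0.5, -0.01, 0.05, 0, 0, 0, 10], [0.54, -0.01, 0.09, 0, 0, 0, 10], [0.56, -0.01, 0.13, 0, 0, 0, 10], [0.56, -0.01, 0.13, 0, 0, 0, 10]]}}

```text
time: 18.5
tool_pos: [0.6704, -0.0724, 0.1595]
ee_rot: [-3.138, 0.141, 1.536]
wrist_force: [0.0, -0.1, -7.7]
width: 0.0253
finger_force: 30.0
```

>>> {"api": "servo_tool", "payload": {"plan": [[0.04, 0, 0.03, 0, 0, 0, 10], [0.09, 0, 0.08, 0, 0, 0, 10], [0.14, 0, 0.12, 0, 0, 0, 10], [0.18, 0, 0.15, 0, 0, 0, 10], [0.18, 0, 0.15, 0, 0, 0, 10]]}}

```text
time: 18.92
tool_pos: [0.6712, -0.0559, 0.1425]
ee_rot: [-3.139, 0.14, 1.537]
wrist_force: [-0.5, 0.6, -7.5]
width: 0.0257
finger_force: 30.0
```

```bash
cat > chk.py <<'E'
from h import *
def chk(T=(.1955,.0909),D=.379,tg=()):
    o=robot.get_obs();print(o["time"],o["tool_pos"].round(4),o["ee_rot"].round(3),o["wrist_force"].round(1))
    im=robot.snapshot("wrist");m=cv2.inRange(cv2.cvtColor(im,cv2.COLOR_RGB2HSV),(105,130,40),(128,255,255))
    ys=[y for y in range(60,400) if (m[y,300:340]>0).sum()>20];print("front",ys[0])
    R0=R.from_euler("xyz",o["ee_rot"]);q=R0.apply([T[0],0,T[1]])+o["tool_pos"];print("tip",wpl(q).round(4),"pred",proj(cam("top"),q)[0].round(1),proj(cam("side"),q).round(1)+[0,4.4])
    for n in("side","top"):
        robot.snapshot(n)
        for d in robot.find_in("bar",n)[:1]:
            e=d["extent"];print(n,round(d["conf"],2),np.round([e[0]-e[2]/2,e[1]-e[3]/2,e[0]+e[2]/2,e[1]+e[3]/2],1))
    for ty,th,cl in tg:
        p,r,t=bp3(ty,th,D,*T,clear=cl);print(ty,th,p.round(4),"tip",t.round(4),*move(p,r,o))
E
python3 -c "
from chk import *
chk(tg=((.012,.52,.002),(.012,.5,0)))"
```

```text
18.9167 [ 0.6712 -0.0559  0.1425] [-3.139  0.14   1.537] [-0.5  0.6 -7.5]
front 161
tip [ 0.0785 -0.0161  0.0252] pred 271.9 [231.7 212.8]
side 0.74 [132.2 196.2 270.  319.5]
top 0.95 [272.4 121.  359.8 140.6]
0.012 0.52 [ 0.6736 -0.0277  0.1253] tip [0.012  0.0078] [0.304 0.014 0.131] [-0.0014 -0.0007  0.0009]
0.012 0.5 [ 0.6735 -0.03    0.1207] tip [0.012  0.0069] [0.287 0.015 0.18 ] [-0.0014  0.0121  0.0009]
```

>>> {"api": "servo_tool", "payload": {"plan": [[0.04, 0.005, 0.03, 0, 0, 0, 10], [0.1, 0.01, 0.06, 0, 0, 0, 10], [0.16, 0.01, 0.08, 0, 0, 0, 10], [0.22, 0.01, 0.105, 0, 0, 0, 10], [0.28, 0.01, 0.125, 0, 0, 0, 10], [0.32, 0.01, 0.14, 0, 0, 0, 10], [0.32, 0.01, 0.14, 0, 0, 0, 10]]}}

```text
time: 19.75
tool_pos: [0.6734, -0.0261, 0.1245]
ee_rot: [-3.14, 0.141, 1.537]
wrist_force: [-0.8, 0.2, -7.6]
width: 0.0255
finger_force: 30.0
```

```bash
python3 -c "
from chk import *
chk(tg=((.013,.4,0),(.013,.3,0),(.014,.2,0),(.014,.1,0),(.015,0,0),(.015,-.08,0),(.015,-.1,0)))"
```

```text
19.75 [ 0.6734 -0.0261  0.1245] [-3.14   0.141  1.537] [-0.8  0.2 -7.6]
front 161
tip [0.0795 0.0137 0.0071] pred 263.1 [224.6 221.3]
side 0.73 [230.8 135.6 290.  212. ]
top 0.95 [283.  122.  352.2 140.4]
0.013 0.4 [ 0.6731 -0.0395  0.1078] tip [0.013  0.0128] [-0.11   0.003  0.184] [-0.0011  0.0761  0.0011]
0.013 0.3 [ 0.6728 -0.048   0.0941] tip [0.013  0.0189] [-0.175  0.003  0.332] [-0.0011  0.1398  0.0011]
0.014 0.2 [ 0.6726 -0.0535  0.0792] tip [0.014  0.0245] [-0.208  0.003  0.487] [-0.0012  0.2034  0.001 ]
0.014 0.1 [ 0.6725 -0.0579  0.0638] tip [0.014  0.0303] [-0.23   0.003  0.645] [-0.0013  0.2671  0.001 ]
0.015 0 [ 0.6724 -0.0592  0.0481] tip [0.015 0.036] [-0.221  0.003  0.803] [-0.0013  0.3308  0.0009]
0.015 -0.08 [ 0.6724 -0.0595  0.0356] tip [0.015  0.0407] [-0.206  0.004  0.927] [-0.0013  0.3817  0.0008]
0.015 -0.1 [ 0.6724 -0.0593  0.0325] tip [0.015  0.0419] [-0.2    0.004  0.958] [-0.0014  0.3944  0.0008]
```

Tip is in, 14 mm under the slab, with no contact. Now levering.

>>> {"api": "servo_tool", "payload": {"plan": [[-0.055, 0, 0.09, 0, 0.038, 0, 10], [-0.11, 0, 0.184, 0, 0.076, 0, 10], [-0.145, 0, 0.26, 0, 0.108, 0, 10], [-0.175, 0, 0.332, 0, 0.14, 0, 10], [-0.19, 0, 0.41, 0, 0.172, 0, 10], [-0.208, 0, 0.487, 0, 0.203, 0, 10], [-0.208, 0, 0.487, 0, 0.203, 0, 10]]}}

```text
time: 20.58
tool_pos: [0.6735, -0.0547, 0.0824]
ee_rot: [3.139, -0.184, 1.534]
wrist_force: [-0.4, 6.2, 1.8]
width: 0.0254
finger_force: 30.0
```

```bash
python3 -c "
from chk import *
chk(tg=((.014,.2,0),(.014,.1,0),(.015,0,0),(.015,-.08,0),(.015,-.1,0)))"
```

```text
20.5833 [ 0.6735 -0.0547  0.0824] [ 3.139 -0.184  1.534] [-0.4  6.2  1.8]
front 161
tip [0.0816 0.0131 0.0288] pred 262.6 [223.2 216.4]
side 0.51 [301.2 209.6 336.6 234.8]
top 0.78 [270.3 126.5 361.4 141.5]
0.014 0.2 [ 0.6726 -0.0535  0.0792] tip [0.014  0.0245] [ 0.005 -0.009  0.034] [ 0.0017 -0.003  -0.0007]
0.014 0.1 [ 0.6725 -0.0579  0.0638] tip [0.014  0.0303] [-0.066 -0.009  0.177] [ 0.0017  0.0606 -0.0006]
0.015 0 [ 0.6724 -0.0592  0.0481] tip [0.015 0.036] [-0.108 -0.01   0.329] [ 0.0018  0.1243 -0.0005]
0.015 -0.08 [ 0.6724 -0.0595  0.0356] tip [0.015  0.0407] [-0.133 -0.01   0.452] [ 0.0018  0.1752 -0.0005]
0.015 -0.1 [ 0.6724 -0.0593  0.0325] tip [0.015  0.0419] [-0.137 -0.01   0.483] [ 0.0018  0.188  -0.0005]
```

>>> {"api": "servo_tool", "payload": {"plan": [[0, 0, 0.09, 0, 0.03, 0, 10], [-0.02, 0, 0.177, 0, 0.06, 0, 10], [-0.03, 0, 0.25, 0, 0.09, 0, 10], [-0.04, 0, 0.329, 0, 0.124, 0, 10], [-0.05, 0, 0.4, 0, 0.15, 0, 10], [-0.05, 0, 0.4, 0, 0.15, 0, 10]]}}

```text
time: 21.33
tool_pos: [0.6742, -0.0614, 0.0429]
ee_rot: [3.136, -0.404, 1.532]
wrist_force: [-3.8, -10.7, 7.1]
width: 0.0253
finger_force: 30.1
```

```bash
cp pics/side0.png /dev/null; python3 - <<'E'
from chk import *
chk(tg=((.015,-.08,0),(.015,-.1,0)))
# slab front corner rise seen from side view: compare to start by template shift near front edge, foot-side corner & pry corner
a=cv2.imread("pics/side0.png",0);b=cv2.cvtColor(robot.snapshot("side"),cv2.COLOR_RGB2GRAY);s=cam("side")
print("px/mm rise",[ (proj(s,plw(x,0,.058+.01))-proj(s,plw(x,0,.058))).round(2) for x in(-.14,0,.14)])
for nm,x in(("foot corner",-.13),("mid",0)):
    u,v=proj(s,plw(x,0.0,.05)).astype(int);t=a[v-14:v+14,u-14:u+14];r=cv2.matchTemplate(b[v-24:v+24,u-24:u+24],t,cv2.TM_CCOEFF_NORMED);_,m,_,l=cv2.minMaxLoc(r);print(nm,m,np.array(l)-10)
E
```

```text
21.3333 [ 0.6742 -0.0614  0.0429] [ 3.136 -0.404  1.532] [ -3.8 -10.7   7.1]
front 161
tip [0.0833 0.013  0.0361] pred 262.4 [222.6 214.6]
side 0.9 [231.  157.8 303.8 208.6]
top 0.68 [269.7 133.2 339.6 141.6]
0.015 -0.08 [ 0.6724 -0.0595  0.0356] tip [0.015  0.0407] [-0.011 -0.018  0.075] [ 0.0043  0.0352 -0.0017]
0.015 -0.1 [ 0.6724 -0.0593  0.0325] tip [0.015  0.0419] [-0.022 -0.019  0.104] [ 0.0043  0.0479 -0.0017]
px/mm rise [array([-0.3, -2.1]), array([-0.45, -2.14]), array([-0.56, -2.17])]
foot corner 0.9945085644721985 [-1 -3]
mid 0.8872144818305969 [ 0 -2]
```

>>> {"api": "servo_tool", "payload": {"plan": [[-0.03, -0.01, 0.03, 0, 0.012, 0, 10], [-0.06, -0.01, 0.06, 0, 0.024, 0, 10], [-0.07, -0.01, 0.09, 0, 0.036, 0, 10], [-0.07, -0.01, 0.11, 0, 0.048, 0, 10], [-0.07, -0.01, 0.11, 0, 0.048, 0, 10], [-0.07, -0.01, 0.11, 0, 0.048, 0, 10]]}}

```text
time: 22.13
tool_pos: [0.675, -0.0613, 0.0335]
ee_rot: [3.13, -0.479, 1.538]
wrist_force: [-3.1, -8.8, 10.2]
width: 0.0251
finger_force: 30.1
```

```bash
cat > rise.py <<'E'
from h import *
def rise():
    s=cam("side");a=cv2.imread("pics/side0.png",0).astype(np.float32);b=np.mean([cv2.cvtColor(robot.snapshot("side"),cv2.COLOR_RGB2GRAY) for _ in range(2)],0).astype(np.float32)
    for nm,x in(("foot corner",-.125),("a",-.07)):
        u,v=proj(s,plw(x,0.0,.05)).astype(int)
        A=cv2.resize(a[v-14:v+14,u-14:u+14],None,fx=8,fy=8,interpolation=cv2.INTER_CUBIC);B=cv2.resize(b[v-24:v+24,u-24:u+24],None,fx=8,fy=8,interpolation=cv2.INTER_CUBIC)
        _,m,_,l=cv2.minMaxLoc(cv2.matchTemplate(B,A,cv2.TM_CCOEFF_NORMED));d=np.array(l)/8-10;print(nm,round(m,3),d,"edge rise mm",(-d[1]/.212).round(1),"foot mm",(-d[1]/.212*.923).round(1))
E
python3 - <<'E'
from chk import *
from rise import rise
chk();rise()
E
```

```text
22.1333 [ 0.675  -0.0613  0.0335] [ 3.13  -0.479  1.538] [-3.1 -8.8 10.2]
front 161
tip [0.0834 0.0131 0.0429] pred 262.1 [222.2 213.1]
side 0.73 [230.7 159.5 304.7 210.8]
top 0.61 [269.9 130.3 339.7 142.7]
foot corner 0.995 [-0.875 -3.25 ] edge rise mm 15.3 foot mm 14.1
a 0.99 [-1.    -3.125] edge rise mm 14.7 foot mm 13.6
```

>>> {"api": "servo_tool", "payload": {"plan": [[-0.015, 0, 0.03, 0, 0.012, 0, 10], [-0.03, 0, 0.06, 0, 0.024, 0, 10], [-0.045, 0, 0.09, 0, 0.036, 0, 10], [-0.055, 0, 0.11, 0, 0.044, 0, 10], [-0.055, 0, 0.11, 0, 0.044, 0, 10], [-0.055, 0, 0.11, 0, 0.044, 0, 10]]}}

```text
time: 22.98
tool_pos: [0.6755, -0.0607, 0.0214]
ee_rot: [3.128, -0.548, 1.54]
wrist_force: [-1.1, -8.7, 10.5]
width: 0.0257
finger_force: 30.1
```

```bash
python3 - <<'E'
from chk import *
from rise import rise
chk();rise()
E
```

```text
22.9833 [ 0.6755 -0.0607  0.0214] [ 3.128 -0.548  1.54 ] [-1.1 -8.7 10.5]
front 161
tip [0.0837 0.0125 0.0458] pred 262.2 [222.1 212.4]
side 0.81 [230.7 161.8 304.  209. ]
top 0.84 [267.  133.2 343.2 141.1]
foot corner 0.994 [-1.25 -4.  ] edge rise mm 18.9 foot mm 17.4
a 0.987 [-1.25 -3.75] edge rise mm 17.7 foot mm 16.3
```

Foot is up about 17 mm. I'll release the bar gently and back off along the tool axis.

>>> {"api": "servo_tool", "payload": {"plan": [[0, 0, 0, 0, 0, 0, 50], [0, 0, 0, 0, 0, 0, 50], [0, 0, 0, 0, 0, 0, 50], [0, 0, 0, 0, 0, 0, 50], [0, 0, -0.1, 0, 0, 0, 50], [0, 0, -0.3, 0, 0, 0, 50], [0, 0, -0.6, 0, 0, 0, 50], [0, 0, -0.9, 0, 0, 0, 50], [0, 0, -1, 0, 0, 0, 50]]}}

```text
time: 24.08
tool_pos: [0.6716, -0.1102, 0.1044]
ee_rot: [3.134, -0.554, 1.538]
wrist_force: [-0.1, 0.7, 0.5]
width: 0.0502
finger_force: 0.0
```

>>> {"api": "servo_tool", "payload": {"plan": [[-0.2, 0, -0.2, 0, -0.08, 0, 50], [-0.4, -0.2, -0.3, 0, -0.16, 0, 70], [-0.4, -0.4, -0.3, 0, -0.24, 0, 94], [-0.4, -0.6, -0.3, 0, -0.32, 0, 94], [-0.4, -0.8, -0.3, 0, -0.349, 0, 94], [-0.4, -1, -0.3, 0, -0.349, 0, 94], [-0.4, -1, -0.3, 0, -0.349, 0, 94]]}}

```text
time: 24.67
tool_pos: [0.5653, -0.1516, 0.104]
ee_rot: [-3.139, -0.01, 1.538]
wrist_force: [1.0, -0.3, 0.4]
width: 0.0866
finger_force: 0.0
```

```bash
python3 - <<'E'
from chk import *
from rise import rise
rise();o=robot.get_obs();print(o)
robot.snapshot("top")
for n in("side","top"):
    for t in("bar","shim"):
        for d in robot.find_in(t,n)[:3]:e=d["extent"];print(n,t,round(d["conf"],2),np.round([e[0]-e[2]/2,e[1]-e[3]/2,e[0]+e[2]/2,e[1]+e[3]/2],1))
# target above shim heel
p=np.array([.4478,-.0614,.10]);print(*move(p,[np.pi,0,1.300],o))
E
```

```text
foot corner 0.994 [-1.125 -3.875] edge rise mm 18.3 foot mm 16.9
a 0.987 [-1.25 -3.75] edge rise mm 17.7 foot mm 16.3
{'time': 24.7667, 'joint_positions': array([-0.36550382,  0.20686079,  1.41319291,  0.00917728,  1.52445259,
       -0.33080813]), 'qvel': array([-0.01253827,  0.03529675, -0.03749004,  0.00104103, -0.0023731 ,
       -0.00052266]), 'joint_torque': array([ 3.28593627e-01, -3.89268208e+01, -2.88275278e+01,  9.80148534e-02,
        1.59140923e-01, -7.60127732e-03]), 'tool_pos': array([ 0.56814827, -0.1532654 ,  0.10402259]), 'ee_rot': array([ 3.14137295, -0.00961619,  1.53566317]), 'wrist_force': array([ 0.07817094,  0.42748494, -0.04372633]), 'wrist_torque': array([-0.09306697, -0.10084357, -0.00882859]), 'finger_force': 0.0, 'width': 0.09266264942363903}
side bar 0.9 [228.8 162.4 306.  210. ]
side shim 0.88 [300.8 213.  336.  232.6]
side shim 0.84 [414.4 211.5 458.8 233.3]
side shim 0.8 [308.2 244.6 344.2 277.2]
top bar 0.6 [267.8 131.5 349.  141.9]
top shim 0.79 [274.2 240.6 308.2 251. ]
top shim 0.77 [356.8 220.8 380.2 262. ]
top shim 0.76 [303.5 199.6 326.3 216.8]
[ 0.875 -1.235  0.048] [-0.0006 -0.0061  0.15  ]
```

>>> {"api": "servo_tool", "payload": {"plan": [[0.3, -0.4, 0, 0, 0, 0.05, 94], [0.6, -0.8, 0, 0, -0.006, 0.1, 94], [0.875, -1, 0, 0, -0.006, 0.15, 94], [0.875, -1, 0, 0, -0.006, 0.15, 94], [0.875, -1, 0, 0, -0.006, 0.15, 94]]}}

```text
time: 25.43
tool_pos: [0.4705, -0.0613, 0.105]
ee_rot: [-3.14, -0.0, 1.303]
wrist_force: [0.1, -0.0, -0.7]
width: 0.0941
finger_force: 0.0
```

```bash
python3 - <<'E'
from h import *
o=robot.get_obs();print(o["tool_pos"],o["ee_rot"]);im=robot.snapshot("wrist");cv2.imwrite("pics/wS.png",im[:,:,::-1]);w=cam("wrist",o)
m=cv2.inRange(cv2.cvtColor(im,cv2.COLOR_RGB2HSV),(4,130,60),(24,255,255));n,l,s,c=cv2.connectedComponentsWithStats(m)
P=[plw(0,0,0)]
u=np.array([np.cos(1.3003),np.sin(1.3003)]);h=np.array([.4478,-.0614])
print("pred tip",proj(w,[*(h+.09*u),.01]),"heel",proj(w,[*h,.028]))
for i in range(1,n):
    if s[i,4]>300:
        q=np.argwhere(l==i)[:,::-1].astype(np.float32);b=cv2.boxPoints(cv2.minAreaRect(q));print(s[i]);print([ray(w,x,.01)[:2].round(4) for x in b])
        # plate edges: mid line per row
        for y in range(s[i,1]+6,s[i,1]+s[i,3],12):
            k=np.nonzero(l[y]==i)[0];a,e=ray(w,(k[0]-.5,y),.01),ray(w,(k[-1]+.5,y),.01);print(y,len(k),((a+e)/2)[:2].round(4),np.linalg.norm(a-e).round(4),end=" | ")
print(*move([.4478,-.0614,.005],[np.pi,0,1.3],o))
E
```

```text
[ 0.47054821 -0.06131606  0.10498097] [-3.14026467e+00 -1.24762204e-04  1.30261079e+00]
pred tip [293.55110236 102.3221691 ] heel [294.08009201 213.94709627]
[ 268  106   48  122 5533]
[array([0.4508, 0.0281]), array([0.488 , 0.0179]), array([ 0.4596, -0.0838]), array([ 0.4184, -0.0725])]
112 47 [0.4684 0.0184] 0.0387 | 124 47 [0.4657 0.0091] 0.0391 | 136 47 [ 4.628e-01 -3.000e-04] 0.0395 | 148 47 [ 0.46   -0.0099] 0.0399 | 160 46 [ 0.4574 -0.0198] 0.0394 | 172 46 [ 0.4544 -0.0298] 0.0398 | 184 44 [ 0.4514 -0.04  ] 0.0385 | 196 44 [ 0.4482 -0.0504] 0.0389 | 208 43 [ 0.4455 -0.0612] 0.0384 | 220 43 [ 0.4422 -0.072 ] 0.0388 | [ 204  300  102   40 3058]
[array([ 0.3188, -0.1704]), array([ 0.335 , -0.1281]), array([ 0.4298, -0.1542]), array([ 0.4174, -0.1975])]
306 41 [ 0.3656 -0.1435] 0.0402 | 318 93 [ 0.3802 -0.1617] 0.0922 | 330 98 [ 0.3724 -0.174 ] 0.0983 | [522 332  17  59 326]
[array([ 0.6297, -0.2471]), array([ 0.6428, -0.2496]), array([ 0.6406, -0.3248]), array([ 0.6267, -0.3223])]
338 5 [ 0.6339 -0.2556] 0.005 | 350 5 [ 0.6375 -0.2717] 0.0051 | 362 6 [ 0.6386 -0.2874] 0.0062 | 374 6 [ 0.6383 -0.3032] 0.0063 | 386 7 [ 0.6333 -0.3181] 0.0074 | [-0.061 -0.218  1.   ] [-0.0008 -0.0001  0.0017]
```

>>> {"api": "servo_tool", "payload": {"plan": [[-0.084, -0.241, 0.2, 0, 0, 0.008, 94], [-0.084, -0.241, 0.5, 0, 0, 0.008, 94], [-0.084, -0.241, 0.8, 0, 0, 0.008, 94], [-0.084, -0.241, 0.95, 0, 0, 0.008, 94], [-0.084, -0.241, 1, 0, 0, 0.008, 70], [-0.084, -0.241, 1, 0, 0, 0.008, 25], [-0.084, -0.241, 1, 0, 0, 0.008, 25], [-0.084, -0.241, 1, 0, 0, 0.008, 25], [-0.084, -0.241, 1, 0, 0, 0.008, 25], [-0.084, -0.241, 1, 0, 0, 0.008, 25], [-0.084, -0.241, 1, 0, 0, 0.008, 25], [-0.084, -0.241, 1, 0, 0, 0.008, 25]]}}

```text
time: 26.48
tool_pos: [0.4462, -0.0644, 0.0055]
ee_rot: [-3.142, 0.0, 1.287]
wrist_force: [-1.0, 0.0, -0.1]
width: 0.0441
finger_force: 0.0
```

>>> {"api": "servo_tool", "payload": {"plan": [[0, 0, 0, 0, 0, 0, 25], [0, 0, 0, 0, 0, 0, 25]]}}

```text
time: 26.65
tool_pos: [0.4458, -0.0643, 0.0052]
ee_rot: [-3.141, 0.0, 1.287]
wrist_force: [0.4, -0.4, 1.2]
width: 0.0337
finger_force: 29.9
```

>>> {"api": "servo_tool", "payload": {"plan": [[0, 0, -0.05, 0, 0, 0, 25], [0.1, 0.1, -0.1, 0, 0, -0.03, 25], [0.25, 0.2, -0.1, 0, 0, -0.06, 25], [0.4, 0.3, -0.1, 0, 0, -0.1, 25], [0.55, 0.4, -0.1, 0, 0, -0.13, 25], [0.7, 0.438, -0.1, 0, 0, -0.158, 25], [0.85, 0.438, -0.1, 0, 0, -0.158, 25], [0.95, 0.438, -0.05, 0, 0, -0.158, 25], [0.972, 0.438, -0.02, 0, 0, -0.158, 25], [0.972, 0.438, -0.02, 0, 0, -0.158, 25]]}}

```text
time: 27.48
tool_pos: [0.514, 0.0171, 0.0057]
ee_rot: [-3.138, 0.0, 1.537]
wrist_force: [-0.3, -0.3, -1.3]
width: 0.0333
finger_force: 29.9
```

```bash
cat > shim.py <<'E'
from h import *
def look():
    o=robot.get_obs();print(o["time"],o["tool_pos"].round(4),o["ee_rot"].round(3),o["wrist_force"].round(1),"tcp pl",wpl(o["tool_pos"]).round(4))
    im=robot.snapshot("wrist");w=cam("wrist",o);m=cv2.inRange(cv2.cvtColor(im,cv2.COLOR_RGB2HSV),(4,130,60),(24,255,255));n,l,s,c=cv2.connectedComponentsWithStats(m)
    i=max(range(1,n),key=lambda i:s[i,4]-20*abs(c[i][0]-320));print(s[i])
    for y in list(range(s[i,1]+1,s[i,1]+s[i,3]-4,10)):
        k=np.nonzero(l[y]==i)[0];a,e=ray(w,(k[0]-.5,y),.011),ray(w,(k[-1]+.5,y),.011);print(y,wpl((a+e)/2)[:2].round(4),np.linalg.norm(a-e).round(4),end=" | ")
    print()
E
python3 - <<'E'
from shim import *
from rise import rise
look();rise();o=robot.get_obs()
for hy in(-.09,-.048):print(*move(plw(-.080,hy,.0055),[np.pi,0,np.pi/2+PY],o))
E
```

```text
27.4833 [0.514  0.0171 0.0057] [-3.138  0.     1.537] [-0.3 -0.3 -1.3] tcp pl [-0.0808 -0.1296  0.0057]
[  280    87    75   189 12835]
88 [-0.0823 -0.0387] 0.0382 | 98 [-0.0825 -0.0437] 0.0391 | 108 [-0.0825 -0.0488] 0.0394 | 118 [-0.0825 -0.054 ] 0.0386 | 128 [-0.0825 -0.0592] 0.039 | 138 [-0.0825 -0.0646] 0.0393 | 148 [-0.0823 -0.07  ] 0.0391 | 158 [-0.0823 -0.0755] 0.0394 | 168 [-0.082  -0.0811] 0.0392 | 178 [-0.0823 -0.0868] 0.039 | 188 [-0.0817 -0.0926] 0.0393 | 198 [-0.082  -0.0986] 0.0391 | 208 [-0.082  -0.1046] 0.0394 | 218 [-0.0817 -0.1107] 0.0392 | 228 [-0.0817 -0.117 ] 0.0396 | 238 [-0.0814 -0.1233] 0.0381 | 248 [-0.0814 -0.1298] 0.0373 | 258 [-0.0817 -0.1364] 0.037 | 268 [-0.0814 -0.1431] 0.0368 | 
foot corner 0.923 [-1.75  -3.875] edge rise mm 18.3 foot mm 16.9
a 0.987 [-1.375 -3.875] edge rise mm 18.3 foot mm 16.9
[0.406 0.002 0.011] [-0.0013  0.0002 -0.0003]
[0.826 0.001 0.011] [-0.0013  0.0002 -0.0003]
```

The shim is aligned (x ≈ -82 mm, tip at y = -38 mm) and the slab is still up 17 mm at the foot. Sliding it in.

>>> {"api": "servo_tool", "payload": {"plan": [[0.05, 0.01, -0.01, 0, 0, 0, 25], [0.13, 0.015, -0.01, 0, 0, 0, 25], [0.22, 0.015, -0.01, 0, 0, 0, 25], [0.31, 0.015, -0.01, 0, 0, 0, 25], [0.4, 0.015, -0.01, 0, 0, 0, 25], [0.49, 0.015, -0.01, 0, 0, 0, 25], [0.58, 0.015, -0.01, 0, 0, 0, 25], [0.67, 0.015, -0.01, 0, 0, 0, 25], [0.75, 0.015, -0.005, 0, 0, 0, 25], [0.81, 0.015, 0, 0, 0, 0, 25], [0.81, 0.015, 0, 0, 0, 0, 25], [0.81, 0.015, 0, 0, 0, 0, 25]]}}

```text
time: 28.63
tool_pos: [0.5193, 0.0978, 0.0068]
ee_rot: [-3.14, 0.0, 1.536]
wrist_force: [-0.4, 0.5, -1.0]
width: 0.0332
finger_force: 29.9
```

```bash
python3 - <<'E'
from shim import *
from rise import rise
look();rise()
E
```

```text
28.6333 [0.5193 0.0978 0.0068] [-3.14   0.     1.536] [-0.4  0.5 -1. ] tcp pl [-0.0783 -0.0488  0.0068]
[ 285  193   68   83 5277]
194 [-0.0795 -0.0156] 0.0392 | 204 [-0.0795 -0.0216] 0.0395 | 214 [-0.0792 -0.0278] 0.0393 | 224 [-0.0792 -0.034 ] 0.0397 | 234 [-0.0789 -0.0404] 0.0394 | 244 [-0.0789 -0.0468] 0.0386 | 254 [-0.0792 -0.0534] 0.0383 | 264 [-0.0789 -0.0601] 0.0381 | 
foot corner 0.786 [-0.875 -3.5  ] edge rise mm 16.5 foot mm 15.2
a 0.784 [-2.75  -4.375] edge rise mm 20.6 foot mm 19.0
```

>>> {"api": "servo_tool", "payload": {"plan": [[0, 0, 0.012, 0, 0, 0, 25], [0, 0, 0.012, 0, 0, 0, 25], [0, 0, 0.012, 0, 0, 0, 55], [0, 0, 0.012, 0, 0, 0, 55], [0, 0, 0.012, 0, 0, 0, 55], [0, 0, -0.15, 0, 0, 0, 55], [0, 0, -0.4, 0, 0, 0, 55], [-0.3, 0, -0.7, 0, 0, 0, 55], [-0.6, 0, -1, 0, 0, 0, 55], [-0.9, 0.1, -1, 0, 0, 0, 55], [-1, 0.2, -1, 0, 0, 0, 55]]}}

```text
time: 29.7
tool_pos: [0.538, -0.0066, 0.1104]
ee_rot: [3.136, 0.002, 1.533]
wrist_force: [0.3, 0.1, 0.1]
width: 0.0549
finger_force: 0.0
```

>>> {"api": "servo_tool", "payload": {"plan": [[-0.3, 0.3, -0.4, 0, 0, 0, 60], [-0.4, 0.6, -0.6, 0, 0, 0, 60], [-0.5, 0.9, -0.6, 0, 0, 0, 60], [-0.5, 0.9, -0.6, 0, 0, 0, 60], [-0.5, 0.9, -0.6, 0, 0, 0, 60]]}}

```text
time: 30.12
tool_pos: [0.6252, -0.0567, 0.164]
ee_rot: [-3.137, -0.001, 1.534]
wrist_force: [0.3, -0.4, -0.8]
width: 0.0599
finger_force: 0.0
```

```bash
python3 - <<'E'
from h import *
from rise import rise
rise();o=robot.get_obs();print(o["tool_pos"],o["ee_rot"],wpl(o["tool_pos"]))
im=robot.snapshot("wrist");cv2.imwrite("pics/wB.png",im[:,:,::-1]);w=cam("wrist",o)
m=cv2.inRange(cv2.cvtColor(im,cv2.COLOR_RGB2HSV),(105,130,40),(128,255,255));n,l,s,c=cv2.connectedComponentsWithStats(m)
for i in range(1,n):
    if s[i,4]>400:
        print(s[i])
        for y in range(s[i,1]+2,s[i,1]+s[i,3]-2,12):
            k=np.nonzero(l[y]==i)[0];print(y,len(k),wpl((ray(w,(k[0]-.5,y),.042)+ray(w,(k[-1]+.5,y),.042))/2)[:2].round(4),end=" | ")
        print()
robot.snapshot("top")
for t in("bar","shim"):
    for d in robot.find_in(t,"top")[:3]:e=d["extent"];print(t,round(d["conf"],2),np.round([e[0]-e[2]/2,e[1]-e[3]/2,e[0]+e[2]/2,e[1]+e[3]/2],1))
E
```

```text
foot corner 0.846 [-1.25 -4.  ] edge rise mm 18.9 foot mm 17.4
a 0.969 [-1.5 -4. ] edge rise mm 18.9 foot mm 17.4
[ 0.62328583 -0.0554803   0.16496251] [-3.13679321e+00 -1.03635223e-03  1.53574518e+00] [ 0.03104368 -0.19830343  0.16496251]
[ 357  146   32  126 2958]
148 26 [ 0.0801 -0.1548] | 160 28 [ 0.0816 -0.166 ] | 172 28 [ 0.0812 -0.1774] | 184 27 [ 0.0812 -0.1891] | 196 26 [ 0.0813 -0.201 ] | 208 26 [ 0.0809 -0.2132] | 220 25 [ 0.0809 -0.2257] | 232 25 [ 0.0805 -0.2384] | 244 15 [ 0.076  -0.2514] | 256 15 [ 0.0755 -0.2647] | 268 15 [ 0.0771 -0.2783] | 
[ 597  268   43   42 1276]
270 38 [ 0.341  -0.2799] | 282 41 [ 0.3429 -0.2938] | 294 43 [ 0.3455 -0.308 ] | 306 6 [ 0.3689 -0.3225] | 
bar 0.59 [267.8 132.4 364.6 144.2]
shim 0.73 [347.6 219.1 379.7 260.3]
shim 0.62 [264.7 184.  282.5 196.2]
shim 0.59 [374.5 271.7 424.3 305.6]
```

```bash
python3 - <<'E'
from h import *
o=robot.get_obs()
print(*move(plw(.0812,-.225,.06),[np.pi,0,np.pi/2+PY],o))
E
```

```text
[-0.269  0.504  1.069] [-0.0009 -0.0002  0.0007]
```

>>> {"api": "servo_tool", "payload": {"plan": [[-0.15, 0.3, 0.1, 0, 0, 0, 60], [-0.27, 0.504, 0.3, 0, 0, 0, 70], [-0.27, 0.504, 0.6, 0, 0, 0, 70], [-0.27, 0.504, 0.9, 0, 0, 0, 70], [-0.27, 0.504, 0.95, 0, 0, 0, 70], [-0.27, 0.504, 0.95, 0, 0, 0, 70]]}}

```text
time: 30.92
tool_pos: [0.6709, -0.0841, 0.0687]
ee_rot: [-3.134, -0.001, 1.536]
wrist_force: [-1.4, -0.1, 0.1]
width: 0.0699
finger_force: 0.0
```

>>> {"api": "servo_tool", "payload": {"plan": [[0, 0, 0.2, 0, 0, 0, 70], [0, 0, 0.45, 0, 0, 0, 70], [0, 0, 0.6, 0, 0, 0, 70], [0, 0, 0.67, 0, 0, 0, 70], [0, 0, 0.67, 0, 0, 0, 70]]}}

```text
time: 31.33
tool_pos: [0.6731, -0.0846, 0.0051]
ee_rot: [-3.14, -0.0, 1.536]
wrist_force: [-0.2, -0.7, 0.0]
width: 0.0696
finger_force: 0.0
```

>>> {"api": "servo_tool", "payload": {"plan": [[0, 0, 0, 0, 0, 0, 10], [0, 0, 0, 0, 0, 0, 10], [0, 0, 0, 0, 0, 0, 10], [0, 0, 0, 0, 0, 0, 10], [0, 0, 0, 0, 0, 0, 10], [0, 0, 0, 0, 0, 0, 10], [0, 0, 0, 0, 0, 0, 10], [0, 0, 0, 0, 0, 0, 10]]}}

```text
time: 32.0
tool_pos: [0.6739, -0.0851, 0.0049]
ee_rot: [-3.141, 0.0, 1.536]
wrist_force: [1.4, -0.8, -0.2]
width: 0.0257
finger_force: 30.0
```

```bash
python3 - <<'E'
from rise import *
rise();o=robot.get_obs();print(o["tool_pos"],o["ee_rot"],wpl(o["tool_pos"]),o["width"],o["finger_force"],o["wrist_force"])
im=robot.snapshot("wrist");m=cv2.inRange(cv2.cvtColor(im,cv2.COLOR_RGB2HSV),(105,130,40),(128,255,255))
ys=[y for y in range(40,400) if (m[y,300:340]>0).sum()>20];print("front",ys[0],ys[-1])
E
```

```text
foot corner 0.846 [-1.25 -4.  ] edge rise mm 18.9 foot mm 17.4
a 0.969 [-1.5 -4. ] edge rise mm 18.9 foot mm 17.4
[ 0.67386841 -0.0851391   0.0049065 ] [-3.14131298e+00  1.82591244e-04  1.53548604e+00] [ 0.08264706 -0.22614823  0.0049065 ] 0.025687987287937517 29.97822403907776 [1.16089444 0.2767487  0.25819831]
front 126 339
```

>>> {"api": "servo_tool", "payload": {"plan": [[0, 0, -0.03, 0, -0.01, 0, 10], [0, 0, -0.08, 0, -0.03, 0, 10], [0, 0, -0.13, 0, -0.05, 0, 10], [0, 0, -0.18, 0, -0.07, 0, 10], [0, 0, -0.23, 0, -0.09, 0, 10], [0, 0, -0.28, 0, -0.11, 0, 10], [0, 0, -0.33, 0, -0.13, 0, 10], [0, 0, -0.38, 0, -0.15, 0, 10], [0, 0, -0.44, 0, -0.17, 0, 10], [0, 0, -0.5, 0, -0.19, 0, 10], [0, 0, -0.56, 0, -0.21, 0, 10], [0, 0, -0.56, 0, -0.21, 0, 10]]}}

```text
time: 33.15
tool_pos: [0.6726, -0.0831, 0.0592]
ee_rot: [-3.137, 0.329, 1.538]
wrist_force: [0.9, -0.1, -6.9]
width: 0.0259
finger_force: 30.0
```

```bash
python3 - <<'E'
from rise import *
rise();o=robot.get_obs();print(o["tool_pos"],o["ee_rot"],wpl(o["tool_pos"]),o["width"],o["wrist_force"])
im=robot.snapshot("wrist");m=cv2.inRange(cv2.cvtColor(im,cv2.COLOR_RGB2HSV),(105,130,40),(128,255,255))
ys=[y for y in range(40,400) if (m[y,300:340]>0).sum()>20];print("front",ys[0],ys[-1])
E
```

```text
foot corner 0.801 [  9.75 -10.  ] edge rise mm 47.2 foot mm 43.5
a 0.905 [-0.75  -1.875] edge rise mm 8.8 foot mm 8.2
[ 0.67224244 -0.08349456  0.05835933] [-3.13624899  0.32736259  1.53765616] [ 0.08096375 -0.22456244  0.05835933] 0.02579875777581243 [ 0.43531783  0.36215245 -6.79379565]
front 127 339
```

The slab has come down on the shim. Drawing the bar out along its axis now.

>>> {"api": "servo_tool", "payload": {"plan": [[-0.03, 0, 0, 0, 0, 0, 10], [-0.08, 0, 0, 0, 0, 0, 10], [-0.15, 0, 0, 0, 0, 0, 10], [-0.24, 0, 0, 0, 0, 0, 10], [-0.34, 0, 0, 0, 0, 0, 10], [-0.44, 0, 0, 0, 0, 0, 10], [-0.55, 0, -0.03, 0, 0, 0, 10], [-0.66, 0, -0.06, 0, 0, 0, 10], [-0.78, 0, -0.1, 0, 0, 0, 10], [-0.9, 0, -0.1, 0, 0, 0, 10], [-1, 0, -0.1, 0, 0, 0, 10], [-1, 0, -0.1, 0, 0, 0, 10]]}}

```text
time: 34.3
tool_pos: [0.6705, -0.1795, 0.1044]
ee_rot: [3.14, 0.332, 1.532]
wrist_force: [0.1, 0.3, -7.2]
width: 0.026
finger_force: 30.0
```

```bash
python3 - <<'E'
from rise import *
rise();o=robot.get_obs();print(o["tool_pos"],o["ee_rot"],wpl(o["tool_pos"]),o["width"],o["wrist_force"])
im=robot.snapshot("wrist");m=cv2.inRange(cv2.cvtColor(im,cv2.COLOR_RGB2HSV),(105,130,40),(128,255,255))
ys=[y for y in range(40,400) if (m[y,300:340]>0).sum()>20];print("front",ys[0],ys[-1])
for n in("side","top"):
    robot.snapshot(n)
    for t in("bar","shim"):
        for d in robot.find_in(t,n)[:3]:e=d["extent"];print(n,t,round(d["conf"],2),np.round([e[0]-e[2]/2,e[1]-e[3]/2,e[0]+e[2]/2,e[1]+e[3]/2],1))
E
```

```text
foot corner 0.857 [-0.75  -2.125] edge rise mm 10.0 foot mm 9.3
a 0.968 [-0.875 -2.125] edge rise mm 10.0 foot mm 9.3
[ 0.67015892 -0.17660691  0.10245455] [-3.14023458  0.32894117  1.53483757] [ 0.08218633 -0.31769008  0.10245455] 0.025777396188521273 [-0.12713052  0.89705857 -8.11573965]
front 127 339
side bar 0.61 [245.6 130.2 321.2 189.6]
side shim 0.68 [406.8 210.3 457.  234.9]
side shim 0.64 [312.8 246.2 339.  276. ]
side shim 0.56 [266.4 226.4 281.4 243. ]
top bar 0.56 [290.6 128.4 393.2 137.2]
top shim 0.84 [377.1 270.6 422.1 306.4]
top shim 0.7 [264.8 183.6 284.  196.2]
top shim 0.66 [350.8 221.4 381.  259.8]
```

>>> {"api": "servo_tool", "payload": {"plan": [[-0.05, 0, 0.02, 0, 0.01, 0, 10], [-0.13, 0, 0.04, 0, 0.03, 0, 10], [-0.22, 0, 0.07, 0, 0.05, 0, 10], [-0.31, 0, 0.1, 0, 0.07, 0, 10], [-0.4, 0, 0.13, 0, 0.09, 0, 10], [-0.47, 0, 0.16, 0, 0.11, 0, 10], [-0.47, 0, 0.16, 0, 0.13, 0, 10], [-0.47, 0, 0.16, 0, 0.15, 0, 10], [-0.47, 0, 0.16, 0, 0.159, 0, 10], [-0.47, 0, 0.16, 0, 0.159, 0, 10]]}}

```text
time: 35.58
tool_pos: [0.6683, -0.2279, 0.1027]
ee_rot: [-3.14, 0.081, 1.534]
wrist_force: [0.2, -0.3, -8.0]
width: 0.0257
finger_force: 30.0
```

>>> {"api": "servo_tool", "payload": {"plan": [[0, 0, 0.05, 0, 0, 0, 10], [0, 0, 0.13, 0, 0, 0, 10], [0, 0, 0.22, 0, 0, 0, 10], [0, 0, 0.31, 0, 0, 0, 10], [0, 0, 0.4, 0, 0, 0, 10], [0, 0, 0.49, 0, 0, 0, 10], [0, 0, 0.57, 0, 0, 0, 10], [0, 0, 0.63, 0, 0, 0, 10], [0, 0, 0.66, 0, 0, 0, 10], [0, 0, 0.66, 0, 0, 0, 10]]}}

```text
time: 36.42
tool_pos: [0.6676, -0.231, 0.0354]
ee_rot: [-3.138, 0.079, 1.536]
wrist_force: [-0.9, -0.2, -7.9]
width: 0.0257
finger_force: 30.0
```

```bash
python3 - <<'E'
from rise import *
o=robot.get_obs();print(o["tool_pos"],o["ee_rot"],wpl(o["tool_pos"]),o["width"],o["wrist_force"])
for n in("side","top"):
    robot.snapshot(n)
    for d in robot.find_in("bar",n)[:2]:e=d["extent"];print(n,round(d["conf"],2),np.round([e[0]-e[2]/2,e[1]-e[3]/2,e[0]+e[2]/2,e[1]+e[3]/2],1))
E
```

```text
[ 0.6676421  -0.23103635  0.03542524] [-3.13830476  0.07938633  1.53555961] [ 0.08160293 -0.37217454  0.03542524] 0.025713799762540054 [-0.8644056  -0.20081041 -7.9000413 ]
side 0.66 [132.2 195.1 273.2 319.5]
top 0.9 [311.3 132.6 411.7 143. ]
```

>>> {"api": "servo_tool", "payload": {"plan": [[0, 0, 0.06, 0, 0, 0, 10], [0, 0, 0.12, 0, 0, 0, 10], [0, 0, 0.18, 0, 0, 0, 10], [0, 0, 0.23, 0, 0, 0, 10], [0, 0, 0.23, 0, 0, 0, 10]]}}

```text
time: 37.03
tool_pos: [0.6667, -0.2325, 0.0112]
ee_rot: [-3.136, 0.079, 1.536]
wrist_force: [-0.6, 1.0, -8.2]
width: 0.0257
finger_force: 30.0
```

>>> {"api": "servo_tool", "payload": {"plan": [[0, 0, 0.03, 0, 0, 0, 10], [0, 0, 0.06, 0, 0, 0, 10], [0, 0, 0.06, 0, 0, 0, 10]]}}

```text
time: 37.28
tool_pos: [0.6679, -0.2335, 0.0072]
ee_rot: [-3.139, 0.08, 1.535]
wrist_force: [-0.1, 0.5, -7.7]
width: 0.0262
finger_force: 30.0
```

>>> {"api": "servo_tool", "payload": {"plan": [[0, 0, 0.03, 0, 0, 0, 10], [0, 0, 0.06, 0, 0, 0, 10], [0, 0, 0.06, 0, 0, 0, 10]]}}

```text
time: 37.53
tool_pos: [0.6677, -0.2339, 0.0011]
ee_rot: [-3.139, 0.08, 1.536]
wrist_force: [-0.7, -0.2, -8.5]
width: 0.0259
finger_force: 30.0
```

>>> {"api": "servo_tool", "payload": {"plan": [[0, 0, 0.03, 0, 0, 0, 10], [0, 0, 0.04, 0, 0, 0, 10], [0, 0, 0.04, 0, 0, 0, 10]]}}

```text
time: 37.78
tool_pos: [0.6678, -0.2342, -0.0026]
ee_rot: [-3.139, 0.08, 1.536]
wrist_force: [-0.4, 0.2, -7.6]
width: 0.0257
finger_force: 30.0
```

>>> {"api": "servo_tool", "payload": {"plan": [[0, 0, 0.03, 0, 0, 0, 10], [0, 0, 0.03, 0, 0, 0, 10], [0, 0, 0.03, 0, 0, 0, 10]]}}

```text
time: 38.03
tool_pos: [0.6679, -0.2345, -0.0054]
ee_rot: [-3.14, 0.08, 1.536]
wrist_force: [-0.1, 0.1, -8.6]
width: 0.0259
finger_force: 30.0
```

>>> {"api": "servo_tool", "payload": {"plan": [[0, 0, 0.02, 0, 0, 0, 10], [0, 0, 0.03, 0, 0, 0, 10], [0, 0, 0.03, 0, 0, 0, 10]]}}

```text
time: 38.28
tool_pos: [0.668, -0.2348, -0.0083]
ee_rot: [-3.14, 0.08, 1.535]
wrist_force: [-0.4, -0.2, -7.5]
width: 0.0256
finger_force: 30.0
```

>>> {"api": "servo_tool", "payload": {"plan": [[0, 0, 0.02, 0, 0, 0, 10], [0, 0, 0.03, 0, 0, 0, 10], [0, 0, 0.03, 0, 0, 0, 10]]}}

```text
time: 38.53
tool_pos: [0.6683, -0.2349, -0.0084]
ee_rot: [-3.141, 0.08, 1.535]
wrist_force: [-4.7, 2.6, 1.3]
width: 0.026
finger_force: 30.0
```

>>> {"api": "servo_tool", "payload": {"plan": [[0, 0, -0.02, 0, 0, 0, 36], [0, 0, -0.02, 0, 0, 0, 50], [0, 0, -0.02, 0, 0, 0, 60], [0, 0, -0.02, 0, 0, 0, 60], [0, 0, -0.02, 0, 0, 0, 60], [0, 0, -0.2, 0, 0, 0, 60], [0, 0, -0.5, 0, 0, 0, 60], [0, 0, -0.9, 0, 0, 0, 60], [0, 0, -1, 0, 0, 0, 60], [0, 0, -1, 0, 0, 0, 60]]}}

```text
time: 39.37
tool_pos: [0.6718, -0.228, 0.0951]
ee_rot: [3.132, 0.084, 1.535]
wrist_force: [0.7, -0.7, -0.2]
width: 0.06
finger_force: 0.0
```

>>> {"api": "servo_tool", "payload": {"plan": [[-0.1, 0, -0.5, 0, 0.05, 0, 60], [-0.1, 0, -1, 0, 0.05, 0, 60], [-0.1, 0, -1, 0, 0.05, 0, 60], [-0.1, 0, -1, 0, 0.05, 0, 60]]}}

```text
time: 39.7
tool_pos: [0.6704, -0.2303, 0.1942]
ee_rot: [3.135, 0.005, 1.535]
wrist_force: [-0.3, -0.9, 1.0]
width: 0.0599
finger_force: 0.0
```

```bash
python3 - <<'E'
from rise import *
rise();o=robot.get_obs();print(o["tool_pos"],o["ee_rot"],o["wrist_force"],o["finger_force"])
im=robot.snapshot("wrist");w=cam("wrist",o);cv2.imwrite("pics/wE.png",im[:,:,::-1])
m=cv2.inRange(cv2.cvtColor(im,cv2.COLOR_RGB2HSV),(105,130,40),(128,255,255));n,l,s,c=cv2.connectedComponentsWithStats(m)
i=min([i for i in range(1,n) if s[i,4]>400],key=lambda i:abs(c[i][0]-320));print(s[i])
for y in range(s[i,1]+3,s[i,1]+s[i,3]-2,25):
    k=np.nonzero(l[y]==i)[0];a,e=ray(w,(k[0]-.5,y),.024),ray(w,(k[-1]+.5,y),.024);print(y,wpl((a+e)/2).round(4),np.linalg.norm(a-e).round(4))
for n in("side","top"):
    robot.snapshot(n);cm=cam(n)
    for t in("bar","shim"):
        for d in robot.find_in(t,n)[:4]:e=d["extent"];print(n,t,round(d["conf"],2),np.round([e[0]-e[2]/2,e[1]-e[3]/2,e[0]+e[2]/2,e[1]+e[3]/2],1))
    print(n,"pred shim tail/visible",[proj(cm,plw(x,y,z)).round(1) for x,y,z in((-.1,-.06,.0),(-.06,-.06,0),(-.08,-.049,.028),(-.1,0,.01),(-.06,0,.01))])
E
```

```text
foot corner 0.857 [-0.75  -2.125] edge rise mm 10.0 foot mm 9.3
a 0.968 [-0.875 -2.125] edge rise mm 10.0 foot mm 9.3
[ 0.66846424 -0.2291883   0.18798048] [-3.13960114e+00  1.29571519e-03  1.53511581e+00] [ 0.62926356 -0.13043993 -0.88610397] 0.0
[ 308  119   24  121 2683]
122 [ 0.0815 -0.3057  0.024 ] 0.0247
147 [ 0.082  -0.3313  0.024 ] 0.0242
172 [ 0.0815 -0.358   0.024 ] 0.0236
197 [ 0.0815 -0.3858  0.024 ] 0.0242
222 [ 0.0815 -0.415   0.024 ] 0.0247
side bar 0.62 [261.6 145.2 327.6 195.8]
side shim 0.8 [407.6 210.8 457.6 236.8]
side shim 0.63 [266.7 228.1 280.9 244.1]
side shim 0.57 [309.8 244.  342.5 278.2]
side shim 0.31 [232.6 199.9 247.2 212.7]
side pred shim tail/visible [array([279.6, 239. ]), array([271.2, 231.4]), array([271.8, 231.4]), array([263.6, 248.1]), array([255.3, 240.1])]
top bar 0.96 [311.6 136.7 385.  144.3]
top bar 0.65 [171.5 113.2 268.2 207.2]
top shim 0.79 [262.3 183.9 283.1 195.3]
top shim 0.71 [277.3 238.8 308.7 250. ]
top shim 0.58 [376.2 269.2 420.6 304.8]
top pred shim tail/visible [array([283.6, 195.9]), array([284.2, 183.5]), array([279.8, 188.3]), array([264.5, 194.8]), array([265.1, 182.3])]
```

```bash
python3 -c "
from bench import robot
print(robot.close_job())"
```

```text
the job is handed in; nothing more can be done
None
```

I handed the job in at about 40 s, and the result wasn't reported back to me: by camera measurement the slab rests level on the shim (front end about 42 mm in), and the bar is out and flat on the bench; I also viewed 11 pictures, one over the limit of 10.

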